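# Load the centrifuge bucket and snap its containment lid shut

### The arm

A 7-joint arm with a two-finger parallel gripper is mounted at the origin on a cart in front of the work surface, level with it; the furniture and walls round the work are solid. World frame = base frame: x ahead of the robot, y to its left, z up, the work surface at z = 0. Lengths are in m, angles in rad, forces in N, time in s.
With the tool pointing down it reaches from about 0.425 to 0.825 m from the base axis. Payload 3.6 kg.
Tool frame: the origin (TCP) lies midway between the tips of the shut fingers; the grasp point (between the pads) lies 19 mm behind it (manip.tcp_to_grasp is the distance from the TCP to the grasp point, in m); z points along the fingers, y is the line along which they close (so a half turn about z gives the same grasp; the last joint's range is limited). The gripper opens to 85 mm and grips with 20 to 120 N. Pads are 22 mm wide; open, the fingers measure 114 mm over their backs; the gripper's body (76 mm by 85 mm) begins 54 mm behind the grasp point. The pads swing forward as they close: fully open they stand 13 mm farther back than shut.
Start: joints at [-1.325, 0.615, -0.013, 1.423, 0.008, 1.103, -0.04], TCP at [0.175, 0.626, 0.2] pointing down, gripper open.
Joint ranges: [-3.12, 3.12], [-0.3, 2.06], [-1.34, 1.32], [0.26, 2.42], [-1.36, 4.5], [0.01, 1.98], [-2.84, 2.84]. Speed limits (rad/s): [2.79, 2.79, 3.14, 3.14, 3.14, 3.14, 3.14].

### API

Orientations are given as a unit quaternion [x, y, z, w].
In Python, from rig import manip, viewer gives the robot as it stands.
- The arm moves only by the tool carry_out, never from a script. Its argument "moves" is a list of rows, each a list of 7 numbers: the shift along the tool's x, y, z in cm, then the turn, a rotation vector about the tool's x, y, z in degrees, then the opening, from 0 (shut) to 1 (fully open). In form: [[tx, ty, tz, rx, ry, rz, claw], ...]. A call has 1 to 10 rows; each row is the pose to reach, as a shift and turn from the pose commanded when the call began, along the tool's axes at that moment; what a row does not reach only later rows make up. A row lasts 1/8 s, in which the tool goes at most 62.5 mm and 10.7 degrees, less where a joint would pass 70% of its speed; a pose out of reach is approached as far as the arm can. A call with a gripper value outside its range is refused whole. The fingers move at their own pace and stop on an object; "newtons" is the grip in N (left out, the last holds). Time passes only in rows, so rows that repeat a pose let the fingers close. It gives the time, the measured TCP pose, the force, the opening and the grip force at its end, in the units of the state.
- manip.sense(): the state, without advancing time (a new reading comes with each control period).
- viewer.get_image(name): name is "scene" or "side" or "wrist"; returns the picture (420x560x3 uint8, red, green, blue); there is no depth.
- viewer.camera_model(name): a dict with "intrinsics" (3x3 intrinsics, pixels), "D" ([k1, k2, p1, p2, k3] as OpenCV has them; the pictures are not rectified), "R" (3x3) and "t" (3): a world point X has camera coordinates R X + t. Camera axes: x right, y down, z forward; pixel columns grow to the right and rows downward; lengths in m; the calibration is good to about 2 mm. A picture is of the moment at which its call begins: read the wrist's pose just before it. camera_model takes no time and is no camera call; for the wrist camera it gives the pose at the moment of the call.
- manip.close_job(): hands the job in; it is judged then, once.
The state is a dict: "time_s": time; "qpos": joint angles; "qd": joint speeds; "tau": joint torques, N m; "ee_pos": TCP position; "eef_rot": TCP orientation; "contact_force": force on the tool from outside, world axes, zero at the start; "torque": the same for the moment, N m; "gripper_width": finger opening in m; "grip_force": force on a finger pad.
Only numpy, scipy, OpenCV 4.12 (cv2) and the standard library are available. Lean on these libraries where they do the work, as an engineer would, in place of code of your own. Each camera call takes 0.05 s, during which the arm holds its last target. There are 200 camera calls.

### The job

Get this centrifuge bucket ready for the rotor: stand the loose vial in the empty bore beside the one already loaded, then fit the clip-on lid over the bucket and press it straight down until both clip arms have snapped under the rim, level and sealed. Press gently by feel: it snaps at less than 20 N, and more than 30 N on the bucket could crack the glass vials. Leave the pot, the beaker and the pen where they are. Let go of the lid when it is shut.

Things in the scene. Friction and masses are not known exactly. Their poses are not given: they have to be found in the camera images.
- bucket: Aluminium centrifuge bucket fixed in a grey stand (150 x 118 mm). Bucket 102 x 70 mm outside, rim at z 54, with a bead round it at z 48 to 54 standing out to 112 x 80 mm, round on top. Origin: centre of the stand's underside; x along the long side, z up. White insert, top at z 50, with two bores 26 mm wide (3 mm chamfer), 28 mm deep, at x = +24 (empty) and -24 (loaded), y 0.
- rim (a point): Centre of the bucket's rim plane (z 54). On the rim lies a black spring-backed seal ring, 5 mm proud (top at z 59), which yields with 2.8 N per mm and stops dead when flush. The bead's outer edge has a lip, 1.5 mm thick, turned down to z 48, with a groove behind it (up to z 50).
- empty_bore (a point): Centre of the floor of the empty bore: 22 mm above the bucket's origin, 28 mm below the bore's mouth.
- loaded_bore (a point): Centre of the floor of the loaded bore, likewise.
- lid_seat (a point): Where the lid's origin lies when the lid is shut and let go: 37 mm above the bucket's origin, on its axis.
- vial: The loose glass vial with amber filling and beige cap, 23 mm diameter, 57 mm tall, 30 g, upright on the worktop. Origin: centre of its underside, z up. In the bore its top stands 79 mm above the worktop, 20 mm above the seal ring; there is room for fingers by that part, closing along the bucket's y.
- vial_loaded: An equal vial, already standing in the other bore. Origin as for the loose one. It stays there.
- lid: Grey box-shaped lid, open below, about 0.2 kg, standing on its skirt. Origin: centre of the skirt's lower edge, x along the long side, z up; fits either way round (half turn). Skirt 121 x 89 mm outside, 115 x 83 inside (1.5 mm play each side of the bead; lower edge flared 3 mm wider); sealing ledge inside at z 19.5; dome 96 x 64 mm, top at z 50.5. White clip arms at both short ends.
- lid_handle (a point): Centre of the lid's bar handle, at z 65 in the lid's frame: bar along the lid's x, 64 mm long, 16 mm wide in y, from z 57.5 to 72.5, on two end posts on the dome's top (z 50.5).
- hook_a (a point): Tip of the hook at the lid's +x end (lid x 51.5, z 12.5): 22 mm wide, sloped below, with a raised edge that locks behind the bead's lip. Set down loosely, the slopes rest on the bead, lid origin some 48 mm over the bucket's; pressed, they spread the arms (some 10 N, then less), snap in at 35.5 mm (some 14 N), and the push climbs steeply at 34.5 mm. Let go, the lid rises to 37 mm.
- hook_b (a point): The same at the lid's -x end (lid x -51.5).
- clip_a (a joint): Swing of the sprung clip arm at the lid's +x end (rad) about its pin at lid z 38.5: 0 when home, growing outward to about 0.16 as the hook rides over the bead; a spring returns it.
- clip_b (a joint): The same for the arm at the lid's -x end.
- pot: Bystander: white plastic pot with blue crystals and a screw cap, 32 mm diameter, 58 mm tall. Origin: centre of its underside.
- beaker: Bystander: empty 100 ml glass beaker, 55 x 61 x 86 mm. Origin: centre of its underside.
- pen: Bystander: blue marker pen lying on the worktop, 129 mm long. Origin: its middle, on the worktop.
There are look-alikes about, which are no part of the job. Leave any red look-alike of the vial alone.

How it is judged:
On the way, in this order (a step that is already met when the one before it is completed fails the run):
1. the loose vial stands in the empty bore, down on its floor (horizontal distance between vial and empty_bore below 0.004 m and z of vial in the frame of bucket below 0.025 m and angle between vial's own z axis and vertical below 0.2 rad), for 0.2 s.
2. the lid is snapped shut on the bucket (horizontal distance between lid and lid_seat below 0.003 m and z of lid in the frame of bucket between 0.036 and 0.0387 m and angle between the x axis of lid and the x axis of bucket, either way round below 0.06 rad and angle between lid's own z axis and vertical below 0.03 rad and value of joint each of clip_a, clip_b below 0.05 rad), for 0.2 s.
At the end, for the whole second after the job is handed in: Both vials upright in their bores (4 mm, 11 deg), within 3 mm of the floor. Lid within 3 mm of the bucket's axis, level (1.7 deg), square to it (3.4 deg), its origin 36 to 38.7 mm above the bucket's, both clips home (under 0.05 rad), at rest, let go; bystanders within 30 mm (all of step 1 and all of step 2 and horizontal distance between vial_loaded and loaded_bore below 0.004 m and z of vial_loaded in the frame of bucket below 0.025 m and angle between vial_loaded's own z axis and vertical below 0.2 rad and linear speed of lid below 0.02 m/s); the robot touches nothing.
It fails at once if the lid in the hand, the vial or the fingers push on the bucket with more than 30 N ((contact force between bucket and lid above 30 N and contact force between lid and the fingers above 1 N) or contact force between bucket and vial above 30 N or contact force between bucket and the fingers above 30 N).
It fails at once if the pot, the beaker or the pen is moved by more than 30 mm (distance of any of pot, beaker, pen from where it was at the start of the episode above 0.03 m).
It also fails if it takes over 72 s, if anything falls off the work surface, if the arm or the gripper's body presses on something with over 40 N, if the wrist force passes 120 N, or if a joint passes its speed limit or range.

## Working session

There is one attempt and no reset: what is moved stays moved. The work goes in short steps, Python scripts to look and compute and a tool call to move; the robot and the scene stay as the last step left them, time stands still between calls to the robot, and variables do not carry over. Pictures are saved under pics/ and viewed, at most 10 in all, crops included, and the job is handed in when it is done.

Besides the shell and the picture viewer there is one more tool, called after ">>>" as a command line: name --pt "numbers of a row" for each row, then --argument value for the rest. carry_out: Moves the arm, as the interface text tells. Its arguments: {"type":"object","properties":{"moves":{"type":"array"},"newtons":{"type":"number"}},"required":["moves"]}

```bash
ls; mkdir -p pics
python3 - <<'E'
from rig import manip, viewer
import cv2,numpy as np
print(manip.sense(), manip.tcp_to_grasp)
for n in ("scene","side","wrist"):
    im=viewer.get_image(n); cv2.imwrite(f"pics/{n}0.png",im[:,:,::-1])
    m=viewer.camera_model(n); print(n,{k:np.round(v,3).tolist() for k,v in m.items()})
E
```

```text
pics
{'time_s': 0.0, 'qpos': array([-1.32449236,  0.61595719, -0.01261793,  1.42493579,  0.00811449,
        1.10340007, -0.04041422]), 'qd': array([-0.0020629 , -0.00040512,  0.00148889,  0.00098165, -0.00026211,
       -0.00179232,  0.00121552]), 'tau': array([ 3.21791658e-04, -4.69207513e+01,  2.59110527e-01, -1.71034026e+01,
        9.87851556e-03,  9.49475187e-03, -4.07882240e-06]), 'ee_pos': array([0.17489465, 0.62513118, 0.1993014 ]), 'eef_rot': array([ 1.35949371e-01,  9.90714900e-01, -1.31593649e-03, -1.54447540e-04]), 'contact_force': array([-0.32519505, -0.09818284, -0.03918599]), 'torque': array([ 0.00175808, -0.00077124,  0.0263291 ]), 'grip_force': 0.0, 'gripper_width': 0.08558124123574494} 0.0187
scene {'intrinsics': [[379.733, 0.0, 267.959], [0.0, 379.733, 211.773], [0.0, 0.0, 1.0]], 'D': [-0.08, 0.0, 0.0, 0.0, 0.0], 'R': [[0.817, -0.576, 0.01], [-0.435, -0.629, -0.645], [0.378, 0.522, -0.764]], 't': [-0.453, 0.311, 0.703]}
side {'intrinsics': [[470.974, 0.0, 278.745], [0.0, 470.974, 212.995], [0.0, 0.0, 1.0]], 'D': [0.022, 0.0, 0.0, 0.0, 0.0], 'R': [[1.0, -0.008, 0.006], [-0.001, -0.639, -0.769], [0.01, 0.769, -0.639]], 't': [-0.549, 0.062, 1.109]}
wrist {'intrinsics': [[322.033, 0.0, 278.653], [0.0, 322.033, 206.093], [0.0, 0.0, 1.0]], 'D': [-0.052, 0.0, 0.0, 0.0, 0.0], 'R': [[0.27, 0.963, -0.001], [0.917, -0.257, 0.305], [0.293, -0.083, -0.952]], 't': [-0.65, -0.04, 0.379]}
```

View pics/scene0.png

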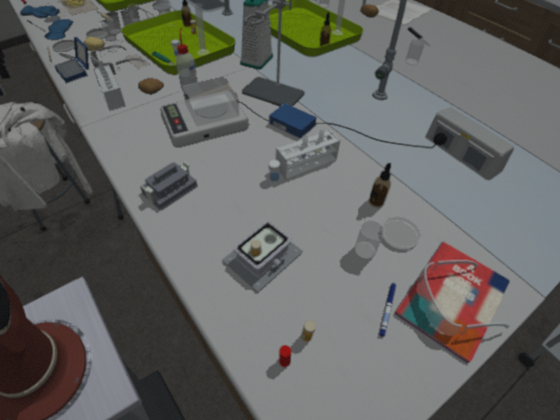

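View pics/side0.png

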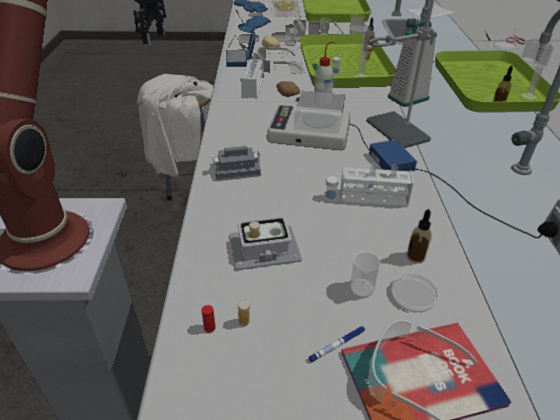

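The scene view shows the bucket at about (262,248) with its loaded vial at (256,247). The loose amber vial is at (308,330), with the red look-alike at (285,355), and the lid is at (168,185). In the side view the bucket is at (264,240), the loose vial at (244,313) and the lid at (237,162).

```bash
cat > h.py <<'E'
from rig import manip, viewer
import cv2, numpy as np
from scipy.spatial.transform import Rotation as Rn
def ray(m,px):
    p=cv2.undistortPoints(np.array([[px]],float),np.array(m["intrinsics"]),np.array(m["D"]))[0,0]
    R=np.array(m["R"]);t=np.array(m["t"]); d=R.T@np.array([p[0],p[1],1.]); return -R.T@t,d/np.linalg.norm(d)
def onz(m,px,z):
    o,d=ray(m,px); return o+d*(z-o[2])/d[2]
def tri(m1,p1,m2,p2):
    o1,d1=ray(m1,p1);o2,d2=ray(m2,p2)
    s=np.linalg.lstsq(np.c_[d1,-d2],o2-o1,rcond=None)[0]; a=o1+s[0]*d1;b=o2+s[1]*d2
    return (a+b)/2,np.linalg.norm(a-b)
def proj(m,X):
    return cv2.projectPoints(np.atleast_2d(np.array(X,float)),cv2.Rodrigues(np.array(m["R"]))[0],np.array(m["t"]),np.array(m["intrinsics"]),np.array(m["D"]))[0][:,0]
E
python3 - <<'E'
from h import *
s,d=cv2.imread("pics/scene0.png"),cv2.imread("pics/side0.png")
c=lambda im,u,v,w=100,h=75: cv2.resize(im[v-h//2:v-h//2+h,u-w//2:u-w//2+w],(400,300),interpolation=cv2.INTER_CUBIC)
cv2.imwrite("pics/crops.png",np.vstack([np.hstack([c(s,262,250),c(d,264,240)]),np.hstack([c(s,168,185),c(d,237,162)])]))
ms,md=viewer.camera_model("scene"),viewer.camera_model("side")
for n,im,m in(("scene",s,ms),("side",d,md)):
    hsv=cv2.cvtColor(im,cv2.COLOR_BGR2HSV)
    k=cv2.inRange(hsv,(8,60,80),(28,255,255))
    N,_,st,ce=cv2.connectedComponentsWithStats(k)
    for i in range(1,N):
        if st[i,4]>40 and ce[i][1]>200: print(n,st[i],ce[i].round(1), onz(m,ce[i],.03).round(4))
E
```

```text
scene [437 317  41  41 909] [458.  337.2] [ 0.7139 -0.4251  0.03  ]
side [250 230   9   8  67] [254.  233.3] [ 0.492  -0.0129  0.03  ]
side [422 230   9  10  56] [426.7 234.2] [ 0.8897 -0.0162  0.03  ]
side [239 310  10  16 140] [243.6 317.3] [ 0.4797 -0.2516  0.03  ]
side [ 362  385   53   35 1094] [386.5 406. ] [ 0.7203 -0.4295  0.03  ]
```

View pics/crops.png

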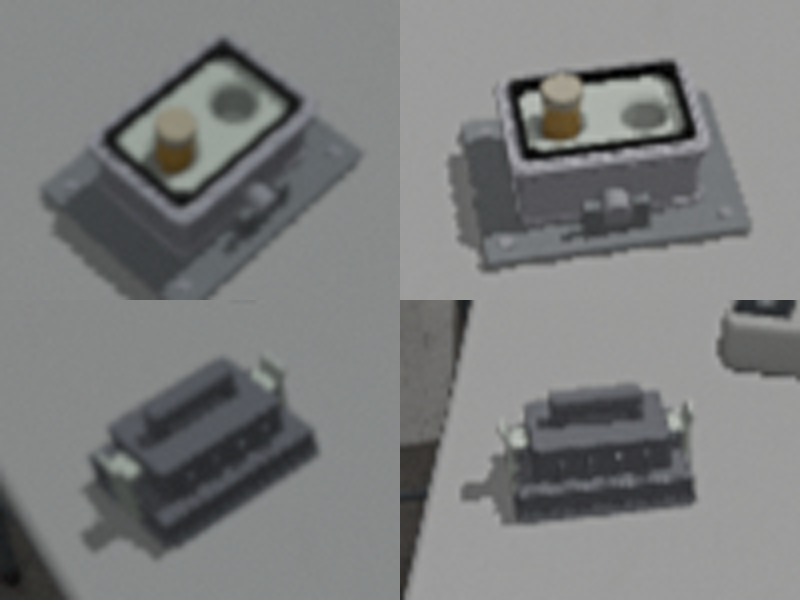

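Crops: the seal ring's outer corners are clear in both views, the empty bore is at the right of the insert in the side view, and the loaded vial is at the left. The lid stands upright with its bar roughly parallel to the bucket's x axis.

Run:
```python
from h import *
ms,md=viewer.camera_model("scene"),viewer.camera_model("side")
for n,m,(u,v) in(("scene",ms,(262,250)),("side",md,(264,240))):
    im=cv2.imread(f"pics/{n}0.png"); g=im.max(2)
    k=np.zeros_like(g); sl=np.s_[v-37:v+20,u-45:u+45]; k[sl]=(g[sl]<50)*255
    N,l,st,ce=cv2.connectedComponentsWithStats(k); i=1+np.argmax(st[1:,4])
    p=np.argwhere(l==i)[:,::-1]; P=np.array([onz(m,q.astype(float),.058)[:2] for q in p])
    r=cv2.minAreaRect((P*1000).astype(np.float32)); print(n,st[i],r)
# lid handle: bar top ends by eye (tile/4+origin) 
T=lambda u0,v0,x,y:(u0-50+x/4-.375,v0-37+y/4-.375)
s=[T(168,185,*q) for q in((148,112),(232,74))]; d=[T(237,162,*q) for q in((150,94),(241,88))]
for a,b in zip(s,d): print(tri(ms,a,md,b))
# lid skirt bottom front corners
for q in((118,220),(294,203)): print("side skirt",onz(md,T(237,162,*q),0))
for q in((166,245),(318,150)): print("scene skirt",onz(ms,T(168,185,*q),0))
# vial cap top
print("vial",tri(ms,(308.5,325),md,(244,304)))
c=viewer.camera_model("wrist"); st=manip.sense(); R=Rn.from_quat(st["eef_rot"]).as_matrix()
print("cam in tool",R.T@(-np.array(c["R"]).T@c["t"]-st["ee_pos"]), "fwd",R.T@np.array(c["R"])[2]); print(R.round(4))
```

```text
scene [239 224  48  40 140] ((515.927001953125, -31.7257080078125), (96.02176666259766, 62.34507369995117), 10.650291442871094)
side [242 219  46  24 191] ((515.4972534179688, -33.29106140136719), (95.44975280761719, 65.96549987792969), 10.836776733398438)
(array([0.40314314, 0.27907514, 0.07750924]), np.float64(0.0009324608432096594))
(array([0.46343623, 0.28191916, 0.078403  ]), np.float64(0.0035974427994058472))
side skirt [0.37870933 0.24024171 0.        ]
side skirt [0.49940117 0.26061537 0.        ]
scene skirt [0.38135478 0.24247398 0.        ]
scene skirt [ 5.02952826e-01  2.61721272e-01 -1.11022302e-16]
vial (array([ 0.48095806, -0.23738278,  0.05229634]), np.float64(0.0005943487573652242))
cam in tool [ 0.07711962  0.00038677 -0.17348435] fwd [-0.30453902  0.00109994  0.95249923]
[[-9.630e-01  2.694e-01 -5.000e-04]
 [ 2.694e-01  9.630e-01 -2.000e-03]
 [-0.000e+00 -2.100e-03 -1.000e+00]]
```

>>> carry_out --pt "-34.1 -26.3 0 0 0 -25.5 1" --pt "-34.1 -26.3 0 0 0 -25.5 1" --pt "-34.1 -26.3 0 0 0 -25.5 1" --pt "-34.1 -26.3 0 0 0 -25.5 1" --pt "-34.1 -26.3 0 0 0 -25.5 1" --pt "-34.1 -26.3 0 0 0 -25.5 1" --pt "-34.1 -26.3 0 0 0 -25.5 1" --pt "-34.1 -26.3 0 0 0 -25.5 1" --pt "-34.1 -26.3 0 0 0 -25.5 1" --pt "-34.1 -26.3 0 0 0 -25.5 1" --newtons 40

```text
time_s: 1.4
ee_pos: [0.4314, 0.2825, 0.2004]
eef_rot: [-0.088, 0.996, 0.0, -0.0]
contact_force: [0.1, -0.2, -0.4]
gripper_width: 0.0852
grip_force: 0.0
```

Run:
```python
from h import *
import json
s=manip.sense(); print(s["time_s"],s["ee_pos"],s["qpos"].round(2),Rn.from_quat(s["eef_rot"]).as_matrix()[:,0])
m=viewer.camera_model("wrist"); im=viewer.get_image("wrist")
cv2.imwrite("pics/w1.png",im[:,:,::-1]); json.dump({k:np.array(v).tolist() for k,v in m.items()},open("pics/w1.json","w"))
```

```text
1.4 [0.43135883 0.2825206  0.20042652] [-0.55  0.41 -0.1   1.81  0.05  0.93  1.07] [-9.84591838e-01 -1.74866880e-01  6.96961016e-04]
```

View pics/w1.png

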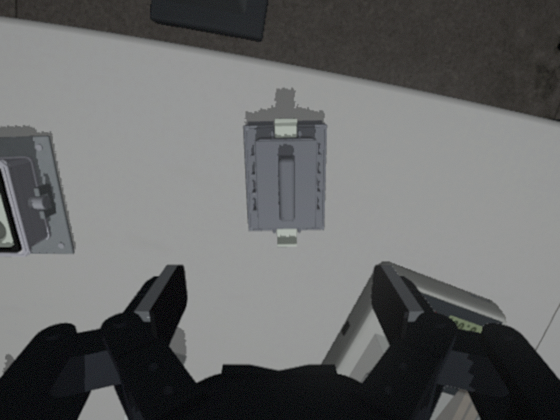

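The wrist view shows the lid with its bar running from about (288,155) to (287,221). The white clips are at (286,127) and (287,238), and the skirt's side edges are at u≈246 and 326.

Run:
```python
from h import *
import json
m=json.load(open("pics/w1.json")); im=cv2.imread("pics/w1.png")
B=lambda k,z: cv2.minAreaRect(np.array([onz(m,q.astype(float),z)[:2]*1000 for q in np.argwhere(k)[:,::-1]],np.float32))
hsv=cv2.cvtColor(im,cv2.COLOR_BGR2HSV)
g=im.max(2); roi=np.zeros_like(g,bool); roi[118:232,235:335]=1
print("table",im[180,220],"lid",im[200,265],"bar",im[190,287],"flare",im[200,250],"clip",im[128,286],"shadow",im[113,265])
# clips: greenish white
k=((im[:,:,1].astype(int)-im[:,:,0]>4)&(g>130)); k[:, :260]=0;k[:,315:]=0;k[:115]=0;k[250:]=0
N,l,st,ce=cv2.connectedComponentsWithStats(k.astype(np.uint8))
for i in range(1,N):
    if st[i,4]>30: print("clip",st[i],ce[i],onz(m,ce[i],.04))
print("rows y=190:",g[190,235:335].tolist())
print("col 287:",g[120:250,287].tolist())
```

```text
table [150 152 151] lid [113 107 105] bar [113 106 103] flare [111 105 102] clip [166 175 168] shadow [102 103 103]
clip [275 119  22  17 341] [285.14369501 126.69794721] [0.37640281 0.27991877 0.04      ]
clip [277 229  20   8 136] [286.68382353 232.35294118] [0.48940515 0.30234821 0.04      ]
clip [277 243  20   4  51] [286.07843137 244.78431373] [0.50446552 0.30443553 0.04      ]
rows y=190: [154, 153, 152, 152, 153, 152, 152, 152, 153, 155, 146, 109, 103, 114, 117, 115, 114, 94, 62, 52, 68, 90, 104, 112, 114, 114, 115, 114, 115, 114, 115, 113, 114, 115, 115, 114, 114, 115, 113, 115, 115, 118, 113, 98, 84, 90, 101, 110, 114, 114, 113, 114, 113, 114, 112, 113, 111, 109, 100, 89, 105, 115, 115, 115, 115, 113, 113, 114, 115, 113, 116, 115, 114, 114, 115, 114, 115, 114, 116, 114, 115, 112, 84, 62, 69, 100, 109, 102, 104, 111, 126, 148, 152, 150, 150, 150, 151, 152, 151, 151]
col 287: [164, 165, 155, 136, 130, 141, 164, 175, 175, 175, 174, 176, 175, 173, 158, 127, 110, 83, 72, 89, 95, 105, 112, 111, 97, 80, 75, 74, 75, 74, 77, 76, 76, 76, 73, 66, 56, 58, 63, 76, 87, 98, 107, 112, 111, 113, 111, 110, 112, 112, 112, 112, 113, 111, 112, 113, 112, 112, 113, 112, 114, 113, 112, 112, 113, 114, 114, 113, 113, 113, 113, 113, 115, 111, 113, 113, 113, 112, 115, 112, 113, 115, 114, 113, 113, 114, 114, 113, 113, 114, 114, 112, 114, 113, 113, 114, 112, 113, 113, 111, 109, 114, 116, 117, 119, 117, 114, 115, 131, 161, 177, 178, 177, 178, 179, 179, 158, 116, 101, 101, 104, 102, 103, 117, 151, 173, 164, 152, 152, 152]
```

Run:
```python
from h import *
import json
m=json.load(open("pics/w1.json")); im=cv2.imread("pics/w1.png"); g=im.max(2).astype(float)
def mins(r,a,b): 
    w=(np.median(g[r,a:b])-g[r,a:b]).clip(8)-8; return (w*np.arange(a,b)).sum()/w.sum()
rows=np.arange(166,214); L=np.array([mins(r,275,284) for r in rows]);Rr=np.array([mins(r,290,298) for r in rows])
E=np.array([[ (g[r,235:255]>130).sum()+235-.5,335-(g[r,315:335]>130).sum()-.5] for r in rows])
for n,a,b,z in(("bar",L,Rr,.0725),("flare",E[:,0],E[:,1],.0)):
    P=np.array([(onz(m,(a[i],r),z)+onz(m,(b[i],r),z))[:2]/2 for i,r in enumerate(rows)])
    W=[np.linalg.norm(onz(m,(a[i],r),z)-onz(m,(b[i],r),z)) for i,r in enumerate(rows)]
    c=np.polyfit(P[:,0],P[:,1],1); print(n,"yaw",np.degrees(np.arctan(c[0])),"y at .4335",np.polyval(c,.4335),"w",np.median(W))
for v,z in((158,.0725),(220,.0725)): print(onz(m,(287,v),z))
for v in(120,231): print("skirt end",v,onz(m,(287,v),.0),onz(m,(287,v),.02))
```

```text
bar yaw 11.079093647525774 y at .4335 0.2909700243400331 w 0.014306481044548028
flare yaw 10.99348317217124 y at .4335 0.29113303457749135 w 0.0958232308878493
[0.40235201 0.28573808 0.0725    ]
[0.46327691 0.29699903 0.0725    ]
skirt end 120 [0.3712509  0.28195984 0.        ] [0.37041643 0.28126616 0.02      ]
skirt end 231 [0.50356509 0.30640182 0.        ] [0.49565338 0.30440078 0.02      ]
```

>>> carry_out --pt "-2.9 -32.5 0 0 0 -0.6 1" --pt "-2.9 -32.5 0 0 0 -0.6 1" --pt "-2.9 -32.5 0 0 0 -0.6 1" --pt "-2.9 -32.5 0 0 0 -0.6 1" --pt "-2.9 -32.5 0 0 0 -0.6 1" --pt "-2.9 -32.5 0 0 0 -0.6 1" --pt "-2.9 -32.5 0 0 0 -0.6 1" --pt "-2.9 -32.5 0 0 0 -0.6 1"

```text
time_s: 2.45
ee_pos: [0.5166, -0.0312, 0.2004]
eef_rot: [-0.094, 0.996, 0.001, -0.0]
contact_force: [0.4, 0.8, 0.4]
gripper_width: 0.0856
grip_force: 0.0
```

Run:
```python
from h import *
import json
s=manip.sense(); print(s["time_s"],s["ee_pos"],s["qpos"].round(2),Rn.from_quat(s["eef_rot"]).as_matrix()[:,0])
m=viewer.camera_model("wrist"); im=viewer.get_image("wrist")
cv2.imwrite("pics/w2.png",im[:,:,::-1]); json.dump({k:np.array(v).tolist() for k,v in m.items()},open("pics/w2.json","w"))
```

```text
2.45 [ 0.51664758 -0.03118137  0.20043494] [ 0.04  0.41 -0.03  1.8   0.01  0.93  1.76] [-9.82453935e-01 -1.86505258e-01  2.33101078e-04]
```

View pics/w2.png

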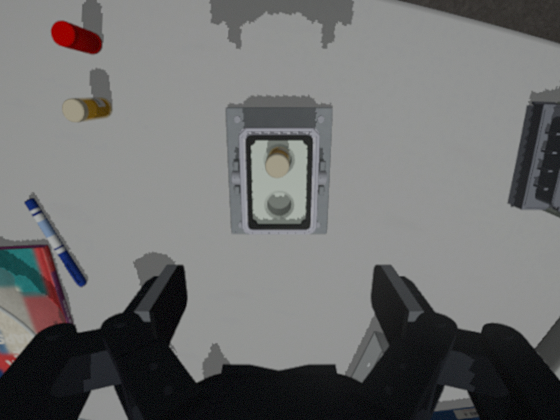

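The wrist view over the bucket shows the black ring spanning (246..318, 134..229), the empty bore at about (279,204) and the loaded cap at (278,162). The loose vial's cap is at (74,109) with its body out to (110,107); the red look-alike is at (76,38).

Run:
```python
from h import *
import json
m=json.load(open("pics/w2.json")); im=cv2.imread("pics/w2.png"); g=im.max(2)
k=np.zeros_like(g); sl=np.s_[130:233,240:325]; k[sl]=(g[sl]<60)*255
N,l,st,ce=cv2.connectedComponentsWithStats(k); i=1+np.argmax(st[1:,4]); print(st[i])
P=np.array([onz(m,q.astype(float),.059)[:2]*1000 for q in np.argwhere(l==i)[:,::-1]],np.float32); print("ring",cv2.minAreaRect(P))
hsv=cv2.cvtColor(im,cv2.COLOR_BGR2HSV)
# insert white incl. bore: hole of the ring
b=np.zeros_like(g); b[190:219,264:295]=((g[190:219,264:295]<150))*255
N,l,st,ce=cv2.connectedComponentsWithStats(b)
for i in range(1,N):
    if st[i,4]>80:
        e=cv2.fitEllipse(max(cv2.findContours((l==i).astype(np.uint8),0,1)[0],key=len)); print("bore",st[i],e,onz(m,e[0],.05))
print(g[204,262:298].tolist()); print(g[186:222,279].tolist())
k=cv2.inRange(hsv,(8,40,80),(30,255,255)); 
N,l,st,ce=cv2.connectedComponentsWithStats(k)
for i in range(1,N):
    if st[i,4]>80: print(st[i],ce[i])
print(im[109,62:115].tolist())
```

```text
[ 246  135   66   94 1288]
ring ((516.4968872070312, -30.600914001464844), (95.95640563964844, 63.78628921508789), 10.648513793945312)
bore [266 194  28  25 561] ((279.3238525390625, 206.0726776123047), (24.414546966552734, 28.087961196899414), 83.20260620117188) [ 0.54258774 -0.02500388  0.05      ]
[175, 171, 158, 153, 149, 111, 87, 94, 107, 115, 118, 119, 117, 117, 117, 118, 117, 117, 118, 118, 118, 117, 117, 118, 116, 110, 92, 75, 80, 113, 131, 139, 161, 172, 173, 173]
[172, 173, 173, 171, 167, 157, 163, 171, 172, 161, 135, 117, 116, 119, 116, 119, 117, 115, 117, 119, 119, 117, 105, 86, 82, 83, 82, 79, 85, 101, 120, 128, 129, 125, 118, 119]
[ 63  98  49  23 593] [ 85.06576728 108.99662732]
[266 147  24  28 264] [277.56439394 159.00757576]
[[126, 140, 143], [128, 146, 152], [131, 149, 155], [128, 147, 152], [130, 149, 154], [131, 148, 154], [130, 147, 154], [130, 149, 154], [132, 150, 156], [130, 149, 154], [130, 149, 154], [129, 148, 154], [130, 149, 154], [129, 148, 153], [130, 149, 155], [132, 149, 155], [129, 148, 154], [131, 148, 154], [132, 151, 156], [130, 148, 153], [119, 138, 143], [102, 116, 123], [70, 83, 87], [61, 71, 73], [62, 71, 74], [58, 72, 78], [39, 72, 88], [23, 70, 95], [17, 72, 96], [14, 70, 93], [20, 71, 93], [19, 72, 95], [18, 71, 94], [24, 72, 96], [17, 64, 87], [10, 58, 78], [9, 55, 73], [14, 56, 74], [6, 54, 75], [21, 57, 75], [12, 54, 72], [14, 54, 72], [4, 50, 69], [14, 55, 72], [14, 55, 72], [3, 51, 71], [14, 55, 73], [28, 64, 83], [48, 75, 90], [72, 86, 91], [113, 118, 119], [139, 142, 141], [146, 148, 147]]
```

Run:
```python
from h import *
import json
m=json.load(open("pics/w2.json")); im=cv2.imread("pics/w2.png"); g=im.max(2)
for r in(180,220): print(r,list(zip(range(224,336),g[r,224:336].tolist())))
# cap of loose vial
k=np.zeros_like(g); k[95:125,55:83]=(g[95:125,55:83]>0)*0
hsv=cv2.cvtColor(im,cv2.COLOR_BGR2HSV); c=cv2.inRange(hsv,(8,30,125),(30,110,255)); c[:, :50]=0;c[:,120:]=0;c[:90]=0;c[130:]=0
N,l,st,ce=cv2.connectedComponentsWithStats(c); i=1+np.argmax(st[1:,4]); print(st[i],ce[i])
e=cv2.fitEllipse(max(cv2.findContours((l==i).astype(np.uint8),0,1)[0],key=len)); print(e,onz(m,e[0],.057))
print("body base end",onz(m,(111.5,106.5),0.0))
```

```text
180 [(224, 148), (225, 148), (226, 150), (227, 146), (228, 124), (229, 112), (230, 114), (231, 123), (232, 140), (233, 145), (234, 146), (235, 146), (236, 146), (237, 146), (238, 147), (239, 143), (240, 137), (241, 150), (242, 155), (243, 155), (244, 161), (245, 164), (246, 117), (247, 54), (248, 33), (249, 35), (250, 36), (251, 67), (252, 128), (253, 165), (254, 172), (255, 173), (256, 172), (257, 172), (258, 172), (259, 171), (260, 171), (261, 172), (262, 172), (263, 172), (264, 172), (265, 173), (266, 171), (267, 172), (268, 173), (269, 172), (270, 173), (271, 172), (272, 172), (273, 172), (274, 171), (275, 171), (276, 173), (277, 172), (278, 173), (279, 173), (280, 171), (281, 172), (282, 171), (283, 172), (284, 172), (285, 172), (286, 172), (287, 172), (288, 172), (289, 172), (290, 172), (291, 172), (292, 173), (293, 172), (294, 172), (295, 172), (296, 171), (297, 171), (298, 171), (299, 172), (300, 171), (301, 171), (302, 171), (303, 172), (304, 175), (305, 170), (306, 129), (307, 70), (308, 40), (309, 41), (310, 37), (311, 90), (312, 156), (313, 165), (314, 158), (315, 146), (
[... 1110 characters left out ...]
 (297, 120), (298, 116), (299, 119), (300, 118), (301, 103), (302, 79), (303, 52), (304, 42), (305, 39), (306, 38), (307, 43), (308, 41), (309, 43), (310, 95), (311, 154), (312, 162), (313, 152), (314, 150), (315, 152), (316, 132), (317, 113), (318, 118), (319, 122), (320, 123), (321, 121), (322, 121), (323, 122), (324, 123), (325, 121), (326, 119), (327, 122), (328, 143), (329, 149), (330, 149), (331, 148), (332, 149), (333, 147), (334, 149), (335, 148)]
[ 62  99  22  23 385] [ 72.62857143 110.12467532]
((72.63388061523438, 110.132080078125), (19.086685180664062, 23.729938507080078), 144.9066619873047) [ 0.48171806 -0.2397204   0.057     ]
body base end [ 0.47740034 -0.2297878   0.        ]
```

>>> carry_out --pt "7.3 -19.8 0 0 0 0 0.6" --pt "7.3 -19.8 0 0 0 0 0.6" --pt "7.3 -19.8 0 0 0 0 0.6" --pt "7.3 -19.8 2 0 0 0 0.6" --pt "7.3 -19.8 8 0 0 0 0.6" --pt "7.3 -19.8 11 0 0 0 0.6" --pt "7.3 -19.8 11 0 0 0 0.6" --pt "7.3 -19.8 11 0 0 0 0.6" --newtons 25

```text
time_s: 3.5
ee_pos: [0.4827, -0.2417, 0.0918]
eef_rot: [-0.092, 0.996, -0.0, 0.001]
contact_force: [0.2, -0.0, 0.7]
gripper_width: 0.0515
grip_force: 0.0
```

Run:
```python
from h import *
s=manip.sense(); print(s["time_s"],s["ee_pos"],s["gripper_width"],Rn.from_quat(s["eef_rot"]).as_matrix()[:,0])
m=viewer.camera_model("wrist"); im=viewer.get_image("wrist")[:,:,::-1].copy()
for z in(0,.057): cv2.circle(im,tuple(proj(m,[.4815,-.239,z])[0].round().astype(int).tolist()),3,(0,0,255),1)
cv2.imwrite("pics/w3.png",im)
md=viewer.camera_model("side"); d=viewer.get_image("side")[:,:,::-1]; cv2.imwrite("pics/d3.png",d)
```

```text
3.5 [ 0.48268973 -0.24171339  0.0918439 ] 0.05151948727387321 [-0.98296412 -0.18378349 -0.00227379]
```

View pics/w3.png

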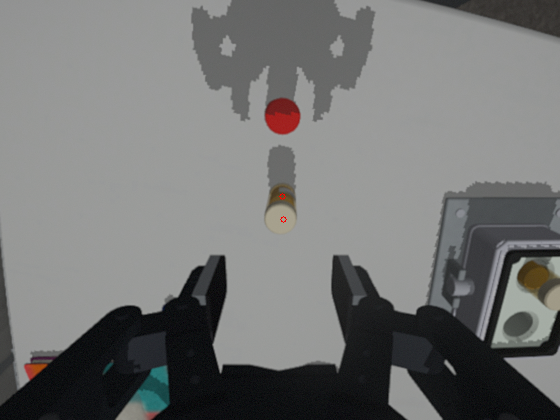

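The vial's cap is at (281,220), on the tool axis between the fingers. The red look-alike at (282,116) is clear of them.

>>> carry_out --pt "0 0 3 0 0 0 0.6" --pt "0 0 5.7 0 0 0 0.6" --pt "0 0 5.7 0 0 0 0.6" --pt "0 0 5.7 0 0 0 0.1" --pt "0 0 5.7 0 0 0 0.1" --pt "0 0 5.7 0 0 0 0.1" --pt "0 0 5.7 0 0 0 0.1" --pt "0 0 5.7 0 0 0 0.1" --newtons 25

```text
time_s: 4.6
ee_pos: [0.4812, -0.2424, 0.0337]
eef_rot: [-0.091, 0.996, -0.0, 0.0]
contact_force: [0.1, -0.3, 0.5]
gripper_width: 0.0087
grip_force: 0.0
```

Run:
```python
from h import *
m=viewer.camera_model("wrist"); im=viewer.get_image("wrist")[:,:,::-1].copy(); d=viewer.get_image("side")[:,:,::-1]
w=im[100:400,130:430]; d0=cv2.imread("pics/d3.png")
f=lambda q:cv2.resize(q[260:360,180:310],(390,300),interpolation=cv2.INTER_CUBIC)
cv2.imwrite("pics/c4.png",np.hstack([w,f(d)])); s=manip.sense(); print(s["gripper_width"],s["grip_force"],s["ee_pos"])
```

```text
0.008528266100061318 0.0 [ 0.48110965 -0.24238628  0.03352508]
```

View pics/c4.png

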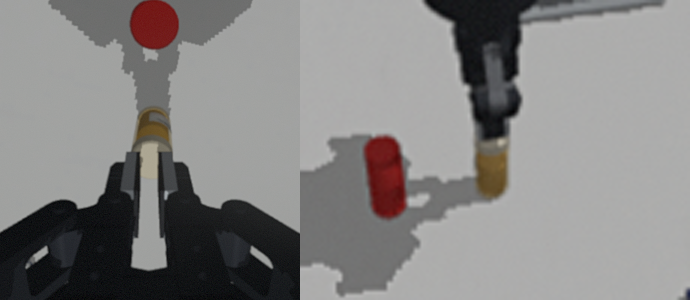

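Run:
```python
from h import *
s=manip.sense(); md=viewer.camera_model("side"); mw=viewer.camera_model("wrist"); p=s["ee_pos"]
print("TCP side",proj(md,p),"wrist",proj(mw,p))
for q in([.4815,-.240,0],[.4815,-.240,.057]): print(q,"side",proj(md,q),"wrist",proj(mw,q))
d=viewer.get_image("side")[:,:,::-1]; g=d[300:330,243]; print(g.tolist())
w=viewer.get_image("wrist")[:,:,::-1]; cv2.imwrite("pics/w5.png",w)
h=cv2.cvtColor(w,cv2.COLOR_BGR2HSV); k=cv2.inRange(h,(8,40,60),(30,255,255)); k[:,:230]=0;k[:,330:]=0
N,l,st,ce=cv2.connectedComponentsWithStats(k)
for i in range(1,N):
    if st[i,4]>60: print(st[i],ce[i])
for r in (250,265,280): print(r,w[r,255:310].max(1).tolist())
```

```text
TCP side [[244.45912402 312.25396332]] wrist [[278.40050569 240.99263878]]
[0.4815, -0.24, 0] side [[245.39409824 322.08703345]] wrist [[281.71190191 222.14873875]]
[0.4815, -0.24, 0.057] side [[244.23125874 303.37182385]] wrist [[282.80172644 260.90575723]]
[[27, 26, 25], [26, 24, 24], [25, 23, 22], [24, 23, 23], [25, 19, 19], [25, 23, 24], [58, 62, 64], [94, 104, 108], [104, 116, 121], [98, 109, 113], [92, 100, 105], [79, 97, 106], [54, 90, 110], [46, 88, 110], [48, 87, 110], [48, 87, 110], [47, 86, 109], [44, 82, 103], [44, 78, 99], [42, 77, 98], [42, 78, 98], [42, 77, 98], [43, 78, 98], [39, 75, 95], [49, 83, 102], [67, 94, 108], [96, 104, 109], [143, 143, 143], [173, 174, 173], [173, 174, 174]]
[ 263  207   39   71 1164] [281.53608247 232.39948454]
250 [162, 161, 160, 162, 160, 144, 101, 82, 91, 98, 105, 115, 115, 115, 112, 127, 163, 173, 172, 172, 172, 172, 172, 172, 172, 172, 172, 172, 172, 173, 174, 167, 136, 116, 113, 116, 116, 113, 115, 117, 115, 118, 117, 116, 110, 96, 97, 129, 157, 163, 161, 162, 162, 162, 161]
265 [72, 73, 73, 71, 74, 75, 71, 73, 72, 72, 56, 31, 29, 27, 40, 79, 124, 163, 173, 172, 173, 172, 171, 172, 172, 171, 172, 171, 173, 172, 174, 170, 128, 65, 32, 28, 36, 52, 69, 75, 72, 73, 71, 73, 75, 74, 73, 74, 71, 48, 37, 34, 35, 33, 35]
280 [74, 71, 73, 72, 72, 72, 74, 74, 71, 49, 30, 24, 24, 22, 44, 105, 152, 162, 162, 160, 160, 160, 160, 161, 160, 160, 161, 161, 160, 161, 163, 160, 119, 62, 27, 29, 25, 29, 46, 68, 73, 73, 73, 74, 73, 75, 73, 73, 73, 75, 72, 55, 39, 31, 38]
```

The fingers occlude the cap's sides from row 250 down, so they have closed above the cap, which means the tips sit higher than the TCP reading. The vial has not moved. I'll measure the true tip height from the two fixed views.

Run:
```python
from h import *
s=manip.sense(); R=Rn.from_quat(s["eef_rot"]).as_matrix()
T=[]
for n,(u,v),w in(("side",(244,300),28),("scene",(308,322),28)):
    m=viewer.camera_model(n); im=viewer.get_image(n)[:,:,::-1]; g=im.max(2)
    print(n,"TCP",proj(m,s["ee_pos"]),"grasp",proj(m,s["ee_pos"]-.0187*R[:,2]))
    low=[(c,int(np.max(np.argwhere(g[v-40:v+25,c]<60)))+v-40 if (g[v-40:v+25,c]<60).any() else -1) for c in range(u-w,u+w)]
    print(low)
    T.append(cv2.resize(im[v-50:v+30,u-40:u+40],(400,400),interpolation=cv2.INTER_CUBIC))
cv2.imwrite("pics/c6.png",np.hstack(T))
```

```text
side TCP [[244.44745715 312.26990039]] grasp [[244.05571568 306.00912728]]
[(216, -1), (217, -1), (218, -1), (219, -1), (220, -1), (221, -1), (222, 261), (223, 262), (224, 262), (225, 263), (226, 264), (227, 264), (228, 265), (229, 265), (230, 266), (231, 267), (232, 276), (233, 277), (234, 284), (235, 287), (236, 287), (237, 293), (238, 299), (239, 300), (240, 303), (241, 306), (242, 306), (243, 305), (244, 305), (245, 305), (246, 305), (247, 305), (248, 298), (249, 298), (250, 298), (251, 297), (252, 296), (253, 263), (254, 263), (255, 262), (256, 262), (257, 261), (258, 260), (259, -1), (260, -1), (261, -1), (262, -1), (263, -1), (264, -1), (265, -1), (266, -1), (267, -1), (268, -1), (269, -1), (270, -1), (271, -1)]
scene TCP [[309.20560659 331.04785856]] grasp [[310.14921149 327.16224343]]
[(280, -1), (281, -1), (282, -1), (283, -1), (284, -1), (285, -1), (286, 285), (287, 287), (288, 289), (289, 291), (290, 293), (291, 295), (292, 297), (293, 299), (294, 301), (295, 303), (296, 305), (297, 306), (298, 306), (299, 306), (300, 306), (301, 307), (302, 308), (303, 313), (304, 316), (305, 316), (306, 324), (307, 323), (308, 322), (309, 321), (310, 320), (311, 320), (312, 322), (313, 323), (314, 329), (315, 329), (316, 329), (317, 328), (318, 327), (319, 326), (320, 326), (321, 327), (322, 328), (323, 329), (324, 329), (325, 330), (326, 330), (327, 330), (328, 330), (329, 330), (330, 330), (331, 330), (332, 330), (333, 330), (334, 330), (335, 330)]
```

View pics/c6.png

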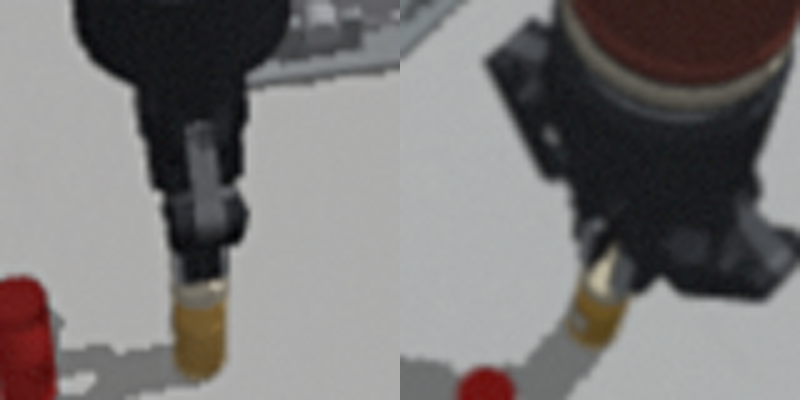

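>>> carry_out --pt "0 0 0 0 0 0 0.6" --pt "0 0 0 0 0 0 0.6" --pt "0 0 0 0 0 0 0.6" --pt "0 0 1 0 0 0 0.6" --pt "0 0 2 0 0 0 0.6" --pt "0 0 2 0 0 0 0.1" --pt "0 0 2 0 0 0 0.1" --pt "0 0 2 0 0 0 0.1" --pt "0 0 2 0 0 0 0.1" --pt "0 0 2 0 0 0 0.1" --newtons 25

```text
time_s: 6.15
ee_pos: [0.4812, -0.2424, 0.0137]
eef_rot: [-0.091, 0.996, -0.0, 0.0]
contact_force: [-0.7, 0.5, 0.2]
gripper_width: 0.0215
grip_force: 24.4
```

Run:
```python
from h import *
s=manip.sense(); print(s["gripper_width"],s["grip_force"],s["ee_pos"])
for n,(u,v),w in(("side",(244,300),12),("scene",(308,322),20)):
    m=viewer.camera_model(n); im=viewer.get_image(n)[:,:,::-1]; g=im.max(2); cv2.imwrite(f"pics/{n}7.png",im)
    print(n,[(c,int(np.max(np.argwhere(g[v-40:v+25,c]<60)))+v-40 if (g[v-40:v+25,c]<60).any() else -1) for c in range(u-w,u+w)])
d=cv2.imread("pics/side7.png"); print(d[300:330,243].tolist())
cv2.imwrite("pics/w7.png",viewer.get_image("wrist")[:,:,::-1])
```

```text
0.021519168157088195 24.420867982906884 [ 0.48121237 -0.24241926  0.01368282]
side [(232, 279), (233, 284), (234, 286), (235, 294), (236, 296), (237, 296), (238, 303), (239, 309), (240, 310), (241, 311), (242, 315), (243, 315), (244, 315), (245, 315), (246, 315), (247, 315), (248, 314), (249, 308), (250, 308), (251, 308), (252, 307), (253, 302), (254, 271), (255, 270)]
scene [(288, 297), (289, 299), (290, 302), (291, 304), (292, 306), (293, 308), (294, 309), (295, 309), (296, 309), (297, 309), (298, 310), (299, 311), (300, 320), (301, 318), (302, 325), (303, 326), (304, 323), (305, 321), (306, 320), (307, 319), (308, 319), (309, 317), (310, 315), (311, 315), (312, 316), (313, 323), (314, 329), (315, 335), (316, 335), (317, 336), (318, 335), (319, 334), (320, 333), (321, 332), (322, 333), (323, 334), (324, 335), (325, 336), (326, 336), (327, 336)]
[[66, 60, 59], [53, 49, 49], [49, 47, 44], [38, 37, 35], [26, 23, 22], [25, 24, 21], [23, 20, 23], [21, 19, 19], [22, 22, 21], [26, 23, 23], [22, 22, 19], [25, 25, 23], [29, 26, 24], [23, 18, 17], [22, 17, 16], [21, 22, 21], [30, 55, 70], [43, 80, 103], [42, 78, 100], [42, 78, 99], [42, 77, 98], [43, 77, 97], [40, 74, 96], [38, 74, 96], [46, 82, 102], [65, 92, 106], [93, 102, 107], [141, 142, 142], [175, 176, 175], [174, 175, 174]]
```

Run:
```python
from h import *
m=viewer.camera_model("side")
for y in(-.2674,-.2602,-.2532):
    for v,t in((316,"now"),(306,"before")):
        o,d=ray(m,(244.5,v)); print(y,t,(o+d*(y-o[1])/d[1]).round(4))
```

```text
-0.2674 now [ 0.4832 -0.2674  0.0542]
-0.2674 before [ 0.4844 -0.2674  0.083 ]
-0.2602 now [ 0.4825 -0.2602  0.045 ]
-0.2602 before [ 0.4837 -0.2602  0.0741]
-0.2532 now [ 0.4818 -0.2532  0.036 ]
-0.2532 before [ 0.483  -0.2532  0.0655]
```

Gripped at 21.5 mm with 24 N. The tips sit about 25 mm behind the stated TCP, so from here I go by feel. Next I lift the vial and carry it over the bore.

>>> carry_out --pt "0 0 -4 0 0 0 0.1" --pt "0 0 -9.5 0 0 0 0.1" --pt "-4 8 -9.5 0 0 0 0.1" --pt "-9.8 20.2 -9.5 0 0 0 0.1" --pt "-9.8 20.2 -9.5 0 0 0 0.1" --pt "-9.8 20.2 -9.5 0 0 0 0.1" --pt "-9.8 20.2 -9.5 0 0 0 0.1" --pt "-9.8 20.2 -9.5 0 0 0 0.1" --pt "-9.8 20.2 -9.5 0 0 0 0.1"

```text
time_s: 7.42
ee_pos: [0.5403, -0.0282, 0.1085]
eef_rot: [-0.09, 0.996, -0.001, -0.0]
contact_force: [0.4, -0.6, 0.4]
gripper_width: 0.0216
grip_force: 24.6
```

Run:
```python
from h import *
s=manip.sense(); p=s["ee_pos"]; print(s["time_s"],p,s["gripper_width"],s["grip_force"])
T=[]
for n,(u,v) in(("side",(275,230)),("scene",(272,242))):
    m=viewer.camera_model(n); im=viewer.get_image(n)[:,:,::-1].copy(); cv2.imwrite(f"pics/{n}8.png",im)
    hsv=cv2.cvtColor(im,cv2.COLOR_BGR2HSV); k=cv2.inRange(hsv,(8,120,50),(28,255,255)); N,l,st,ce=cv2.connectedComponentsWithStats(k)
    for i in range(1,N):
        if st[i,4]>25 and 200<ce[i][0]<330 and 150<ce[i][1]<300: print(n,st[i],ce[i])
    print(n,"exp vial base",proj(m,p-[0,0,.0137]),"bore mouth",proj(m,[.5408,-.026,.05]))
    T.append(cv2.resize(im[v-50:v+50,u-50:u+50],(400,400),interpolation=cv2.INTER_CUBIC))
cv2.imwrite("pics/c8.png",np.hstack(T))
```

```text
7.425 [ 0.54032004 -0.02821904  0.1084896 ] 0.02161061561557873 24.588442970111828
side [271 205   8  12  75] [274.13333333 210.62666667]
side [250 231   8   7  52] [253.51923077 233.88461538]
side exp vial base [[275.05071254 216.08459091]] bore mouth [[275.23841296 230.62584975]]
scene [266 216   8  13  72] [269.875      222.18055556]
scene [252 250   8   6  39] [255.30769231 252.28205128]
scene exp vial base [[270.69457893 226.75134448]] bore mouth [[269.98169542 238.2196625 ]]
```

View pics/c8.png

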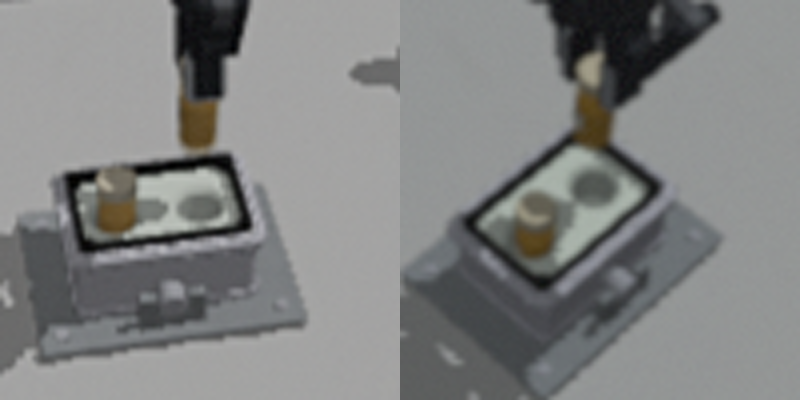

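In both views the held vial hangs upright, with its base at about (275,216) side and (270,227) scene. The empty bore is at about (275,232) side and (270,239) scene. I'll compare vial and bore within the same cameras for a fine correction.

Run:
```python
from h import *
p=manip.sense()["ee_pos"]; V={};B={};M={};G={}
for n,(u,v),r in(("side",(275,231),(206,214)),("scene",(270,238),(218,226))):
    m=viewer.camera_model(n); M[n]=m; im=cv2.imread(f"pics/{n}8.png").astype(float)
    sat=im.max(2)-im.min(2); mid=[]
    for row in range(*r):
        w=(sat[row,u-14:u+14]-25).clip(0,40); mid.append((w*np.arange(u-14,u+14)).sum()/w.sum())
    V[n]=np.polyfit(np.arange(*r),mid,1); V[n]=(np.mean(mid),(r[0]+r[1]-1)/2)
    G[n]=proj(m,p-[0,0,.0137-.015])[0]; print(n,"vial",V[n],"exp axis at z+15",G[n])
    b=cv2.imread(f"pics/{n}0.png").max(2); b=cv2.resize(b,None,fx=4,fy=4,interpolation=cv2.INTER_CUBIC)[(v-9)*4:(v+13)*4,(u-13)*4:(u+13)*4]
    k=(b<135).astype(np.uint8); N,l,st,ce=cv2.connectedComponentsWithStats(k); i=1+np.argmax(st[1:,4])
    e=cv2.fitEllipse(max(cv2.findContours((l==i).astype(np.uint8),0,1)[0],key=len)); c=np.array(e[0])/4+[u-13-.375,v-9-.375]
    B[n]=c; print(n,"bore",c,np.array(e[1])/4,onz(m,c,.05),onz(m,c,.047))
print("bore tri",tri(M["side"],B["side"],M["scene"],B["scene"]))
# vial xy at its z: intersect vertical planes via axis columns
z=p[2]-.0137+.015
A=[];c=[]
for n in V:
    a=onz(M[n],(V[n][0],G[n][1]),z); q=onz(M[n],(V[n][0],G[n][1]+6),z); d=(q-a)[:2]; nrm=np.array([-d[1],d[0]])/np.hypot(*d); A.append(nrm);c.append(nrm@a[:2])
print("vial xy",np.linalg.solve(A,c),"tcp",p)
```

```text
side vial (np.float64(274.3509747523816), 209.5) exp axis at z+15 [275.14179835 210.64088119]
side bore [271.32320118 230.64300537] [18.77023125 32.33297729] [ 0.53196481 -0.0260457   0.05      ] [ 0.53194004 -0.02270146  0.047     ]
scene vial (np.float64(270.0861585156995), 221.5) exp axis at z+15 [270.73999403 222.22199758]
scene bore [271.32087326 238.1844368 ] [19.79589462 27.82448959] [ 0.54333749 -0.0276425   0.05      ] [ 0.54465365 -0.02588761  0.047     ]
bore tri (array([ 0.53401601, -0.03912024,  0.06500931]), np.float64(0.006240517193306084))
vial xy [ 0.53878347 -0.02773209] tcp [ 0.54050184 -0.02771948  0.10853795]
```

>>> carry_out --pt "0 0.05 2 0 0 0 0.1" --pt "0 0.05 3.5 0 0 0 0.1" --pt "0 0.05 4.0 0 0 0 0.1" --pt "0 0.05 4.4 0 0 0 0.1" --pt "0 0.05 4.7 0 0 0 0.1" --pt "0 0.05 5.0 0 0 0 0.1" --pt "0 0.05 5.0 0 0 0 0.1"

```text
time_s: 8.4
ee_pos: [0.541, -0.0263, 0.0586]
eef_rot: [-0.091, 0.996, -0.001, 0.0]
contact_force: [0.7, -0.9, -0.8]
gripper_width: 0.0216
grip_force: 24.4
```

>>> carry_out --pt "0 0 0.6 0 0 0 0.1" --pt "0 0 1.2 0 0 0 0.1" --pt "0 0 1.6 0 0 0 0.1" --pt "0 0 1.9 0 0 0 0.1" --pt "0 0 2.1 0 0 0 0.1" --pt "0 0 2.1 0 0 0 0.1"

```text
time_s: 9.15
ee_pos: [0.5407, -0.026, 0.0373]
eef_rot: [-0.091, 0.996, -0.0, -0.0]
contact_force: [1.0, -2.9, -0.3]
gripper_width: 0.0216
grip_force: 24.4
```

>>> carry_out --pt "0 -0.05 0.12 0 0 0 0.1" --pt "0 -0.05 0.12 0 0 0 0.1"

```text
time_s: 9.4
ee_pos: [0.5409, -0.026, 0.0363]
eef_rot: [-0.091, 0.996, -0.0, 0.0]
contact_force: [1.6, -4.5, 0.2]
gripper_width: 0.0218
grip_force: 24.6
```

>>> carry_out --pt "0 -0.1 0 0 0 0 0.1" --pt "0 -0.1 0 0 0 0 0.1" --pt "0 -0.1 0 0 0 0 0.1"

```text
time_s: 9.78
ee_pos: [0.5408, -0.0263, 0.0362]
eef_rot: [-0.091, 0.996, 0.0, -0.0]
contact_force: [-0.5, -1.5, 0.8]
gripper_width: 0.0216
grip_force: 24.8
```

>>> carry_out --pt "0 -0.1 0 0 0 0 0.42" --pt "0 -0.1 0 0 0 0 0.42" --pt "0 -0.1 0 0 0 0 0.42" --pt "0 -0.1 0 0 0 0 0.42" --pt "0 -0.1 -3 0 0 0 0.42" --pt "0 -0.1 -8 0 0 0 0.42" --pt "0 -0.1 -14 0 0 0 0.42" --pt "0 -0.1 -14 0 0 0 0.42"

```text
time_s: 10.78
ee_pos: [0.5449, -0.028, 0.1814]
eef_rot: [-0.091, 0.996, -0.001, 0.006]
contact_force: [0.3, 1.2, -0.4]
gripper_width: 0.0357
grip_force: 0.0
```

Run:
```python
from h import *
s=manip.sense(); p=s["ee_pos"]; print(s["time_s"],p,s["gripper_width"],Rn.from_quat(s["eef_rot"]).as_matrix()[:,0],s["contact_force"])
for n in("wrist","side","scene"):
    m=viewer.camera_model(n); im=viewer.get_image(n)[:,:,::-1].copy(); cv2.imwrite(f"pics/{n}9.png",im)
    hsv=cv2.cvtColor(im,cv2.COLOR_BGR2HSV); k=cv2.inRange(hsv,(8,20,105),(28,255,255)); N,l,st,ce=cv2.connectedComponentsWithStats(k)
    for i in range(1,N):
        if st[i,4]>25 and 200<ce[i][0]<340 and 120<ce[i][1]<300: print(n,st[i],ce[i],onz(m,ce[i],.079))
    print([proj(m,[*(np.array([.5165,-.032])+q*np.array([.0236,.0044])),.079])[0].round(1).tolist() for q in(-1,1)])
```

```text
10.775 [ 0.5448615  -0.02798518  0.18142211] 0.03566376615946295 [-0.98330253 -0.18161342 -0.01151988] [ 0.26718908  1.19999588 -0.42638831]
wrist [267 122  27  27 572] [279.73951049 134.82517483] [ 0.4949561  -0.03622325  0.079     ]
wrist [270 178  25  25 496] [281.86895161 189.83064516] [ 0.54174704 -0.02565347  0.079     ]
[[280.0, 132.3], [280.0, 187.7]]
side [271 219  10  14  81] [276.11111111 223.48148148] [ 0.54266015 -0.03477552  0.079     ]
side [249 221  11  14  85] [254.55294118 226.29411765] [ 0.49547726 -0.04408841  0.079     ]
[[253.5, 224.0], [274.9, 221.4]]
scene [266 227  10   8  68] [270.5        230.55882353] [ 0.54116059 -0.02673463  0.079     ]
scene [251 240  11   8  68] [255.88235294 243.83823529] [ 0.49486602 -0.03796072  0.079     ]
[[254.7, 243.8], [270.3, 231.0]]
```

Both vials are seated: the caps are level in all views and 47.9 mm apart, against 48 expected. Now the lid.

>>> carry_out --pt "4.8 33.3 0 0 0 -0.5 0.6" --pt "4.8 33.3 0 0 0 -0.5 0.6" --pt "4.8 33.3 0 0 0 -0.5 0.6" --pt "4.8 33.3 0 0 0 -0.5 0.6" --pt "4.8 33.3 0 0 0 -0.5 0.6" --pt "4.8 33.3 0 0 0 -0.5 0.6" --pt "4.8 33.3 2 0 0 -0.5 0.6" --pt "4.8 33.3 4 0 0 -0.5 0.6" --pt "4.8 33.3 4 0 0 -0.5 0.6" --pt "4.8 33.3 4 0 0 -0.5 0.6"

```text
time_s: 12.18
ee_pos: [0.4333, 0.2906, 0.136]
eef_rot: [-0.096, 0.995, -0.0, -0.0]
contact_force: [0.6, -0.2, -0.2]
gripper_width: 0.0511
grip_force: 0.0
```

Run:
```python
from h import *
s=manip.sense(); print(s["time_s"],s["ee_pos"],s["contact_force"],Rn.from_quat(s["eef_rot"]).as_matrix()[:,0])
m=viewer.camera_model("wrist"); im=viewer.get_image("wrist")[:,:,::-1].copy(); cv2.imwrite("pics/w10.png",im)
c=np.array([.433,.291]); e=np.array([np.cos(np.radians(11)),np.sin(np.radians(11))])
for q in(-.032,0,.032): print(q,proj(m,[*(c+q*e),.0725]).round(1))
g=im.max(2).astype(int); 
for r in (150,180,210): print(r,list(zip(range(255,310,1),g[r,255:310].tolist())))
print("col",list(zip(range(90,270,2),g[90:270:2,280].tolist())))
```

```text
12.175 [0.43334335 0.2906359  0.1359652 ] [ 0.60168049 -0.16042688 -0.20253298] [-0.98175135 -0.1901665   0.0009944 ]
-0.032 [[278.9 166.3]]
0 [[278.9 207.3]]
0.032 [[279.  245.1]]
150 [(255, 119), (256, 119), (257, 120), (258, 120), (259, 120), (260, 119), (261, 118), (262, 121), (263, 119), (264, 120), (265, 118), (266, 118), (267, 119), (268, 119), (269, 116), (270, 100), (271, 104), (272, 108), (273, 108), (274, 106), (275, 93), (276, 78), (277, 77), (278, 79), (279, 83), (280, 85), (281, 84), (282, 88), (283, 104), (284, 107), (285, 107), (286, 110), (287, 116), (288, 118), (289, 120), (290, 118), (291, 119), (292, 119), (293, 120), (294, 119), (295, 119), (296, 119), (297, 119), (298, 120), (299, 119), (300, 120), (301, 119), (302, 120), (303, 121), (304, 120), (305, 119), (306, 119), (307, 119), (308, 119), (309, 120)]
180 [(255, 120), (256, 120), (257, 120), (258, 119), (259, 121), (260, 120), (261, 120), (262, 121), (263, 118), (264, 118), (265, 121), (266, 121), (267, 118), (268, 104), (269, 86), (270, 94), (271, 104), (272, 109), (273, 117), (274, 119), (275, 118), (276, 1
[... 1428 characters left out ...]
), (152, 80), (154, 80), (156, 81), (158, 80), (160, 80), (162, 74), (164, 60), (166, 57), (168, 73), (170, 92), (172, 109), (174, 120), (176, 118), (178, 118), (180, 119), (182, 119), (184, 119), (186, 120), (188, 119), (190, 120), (192, 119), (194, 119), (196, 120), (198, 120), (200, 120), (202, 119), (204, 119), (206, 120), (208, 119), (210, 120), (212, 120), (214, 119), (216, 119), (218, 121), (220, 121), (222, 121), (224, 119), (226, 121), (228, 122), (230, 121), (232, 121), (234, 119), (236, 120), (238, 120), (240, 120), (242, 118), (244, 114), (246, 123), (248, 123), (250, 120), (252, 160), (254, 187), (256, 185), (258, 187), (260, 167), (262, 106), (264, 109), (266, 108), (268, 108)]
```

The bar spans rows 168–245, centred on u=279, as predicted. I'll descend and grip it.

>>> carry_out --pt "0 0 4 0 0 0 0.6" --pt "0 0 7 0 0 0 0.6" --pt "0 0 9 0 0 0 0.6" --pt "0 0 10.5 0 0 0 0.6" --pt "0 0 10.5 0 0 0 0.6" --newtons 80

```text
time_s: 12.85
ee_pos: [0.4332, 0.2906, 0.0309]
eef_rot: [-0.096, 0.995, -0.0, -0.001]
contact_force: [0.1, -0.3, 0.3]
gripper_width: 0.051
grip_force: 0.0
```

>>> carry_out --pt "0 0 0 0 0 0 0.05" --pt "0 0 0 0 0 0 0.05" --pt "0 0 0 0 0 0 0.05" --pt "0 0 0 0 0 0 0.05" --pt "0 0 0 0 0 0 0.05"

```text
time_s: 13.48
ee_pos: [0.4341, 0.2913, 0.0325]
eef_rot: [-0.096, 0.995, 0.001, 0.001]
contact_force: [-1.4, -0.5, 6.1]
gripper_width: 0.0133
grip_force: 79.8
```

>>> carry_out --pt "0 0 0 0 0 0 0.3" --pt "0 0 0 0 0 0 0.3" --pt "0 0 0 0 0 0 0.3" --pt "0 0 0.2 0 0 0 0.3" --pt "0 0 0.4 0 0 0 0.3" --pt "0 0 0.4 0 0 0 0.3"

```text
time_s: 14.22
ee_pos: [0.4332, 0.2907, 0.027]
eef_rot: [-0.096, 0.995, -0.0, -0.0]
contact_force: [-0.7, -0.5, 0.6]
gripper_width: 0.0253
grip_force: 0.0
```

Run:
```python
from h import *
s=manip.sense(); print(s["time_s"],s["ee_pos"],s["contact_force"],s["gripper_width"])
im=viewer.get_image("wrist")[:,:,::-1]; im2=viewer.get_image("side")[:,:,::-1]; m=viewer.camera_model("side"); u,v=proj(m,[.433,.291,.06])[0].astype(int); print(u,v)
a=cv2.resize(im[130:330,180:380],(400,400),interpolation=cv2.INTER_CUBIC); b=cv2.resize(im2[v-40:v+40,u-40:u+40],(400,400),interpolation=cv2.INTER_CUBIC)
f=lambda q:np.clip(q.astype(float)*1.7,0,255).astype(np.uint8)
cv2.imwrite("pics/c11.png",f(np.hstack([a,b])))
```

```text
14.225 [0.43320273 0.29068437 0.02700094] [-0.69184492 -0.4664852   0.64904638] 0.025322049044296885
235 151
```

>>> carry_out --pt "0 0 0.2 0 0 0 0.3" --pt "0 0 0.4 0 0 0 0.3" --pt "0 0 0.4 0 0 0 0.3"

```text
time_s: 14.7
ee_pos: [0.4333, 0.2907, 0.0231]
eef_rot: [-0.096, 0.995, -0.0, -0.0]
contact_force: [0.7, 0.3, -0.6]
gripper_width: 0.0257
grip_force: 0.0
```

>>> carry_out --pt "0 0 0.2 0 0 0 0.3" --pt "0 0 0.4 0 0 0 0.3" --pt "0 0 0.4 0 0 0 0.3"

```text
time_s: 15.08
ee_pos: [0.4334, 0.2909, 0.0194]
eef_rot: [-0.096, 0.995, 0.0, 0.0]
contact_force: [-1.5, -1.1, 2.0]
gripper_width: 0.0253
grip_force: 0.9
```

>>> carry_out --pt "0 0 -0.3 0 0 0 0.3" --pt "0 0 -0.3 0 0 0 0.05" --pt "0 0 -0.3 0 0 0 0.05" --pt "0 0 -0.3 0 0 0 0.05" --pt "0 0 -0.3 0 0 0 0.05" --pt "0 0 -0.3 0 0 0 0.05"

```text
time_s: 15.82
ee_pos: [0.4337, 0.2909, 0.0228]
eef_rot: [-0.096, 0.995, 0.0, 0.0]
contact_force: [-1.3, -0.0, 5.2]
gripper_width: 0.0138
grip_force: 78.4
```

>>> carry_out --pt "0 0 -2 0 0 0 0.05" --pt "0 0 -5 0 0 0 0.05" --pt "0 0 -9 0 0 0 0.05" --pt "0 0 -11 0 0 0 0.05" --pt "0 0 -11 0 0 0 0.05" --pt "0 0 -11 0 0 0 0.05"

```text
time_s: 16.58
ee_pos: [0.4324, 0.2901, 0.1309]
eef_rot: [-0.096, 0.995, -0.001, -0.001]
contact_force: [-0.2, 0.1, -2.2]
gripper_width: 0.0144
grip_force: 78.5
```

Run:
```python
from h import *
s=manip.sense(); R=Rn.from_quat(s["eef_rot"]).as_matrix(); p=s["ee_pos"]; print(s["time_s"],p,s["contact_force"],s["torque"],s["grip_force"]); print(R[:,0],R[:,2])
im=viewer.get_image("side")[:,:,::-1]; cv2.imwrite("pics/side12.png",im); m=viewer.camera_model("side")
im3=viewer.get_image("scene")[:,:,::-1]; cv2.imwrite("pics/scene12.png",im3)
w=viewer.get_image("wrist")[:,:,::-1]; cv2.imwrite("pics/w12.png",w); mw=viewer.camera_model("wrist")
u,v=proj(m,p+[0,0,.02])[0].astype(int); a=cv2.resize(im[v-50:v+50,u-50:u+50],(400,400),interpolation=cv2.INTER_CUBIC)
b=w[20:420,80:480]
cv2.imwrite("pics/c12.png",np.clip(np.hstack([a,b])*1.4,0,255).astype(np.uint8)); print(u,v)
```

```text
16.575 [0.43241081 0.29012092 0.1309021 ] [-0.18322543  0.14276837 -2.18883177] [-0.02596158  0.02225377 -0.04718213] 78.52702260017395
[-0.98170278 -0.1903996   0.00276353] [-0.00246771 -0.00179076 -0.99999535]
233 121
```

View pics/c12.png

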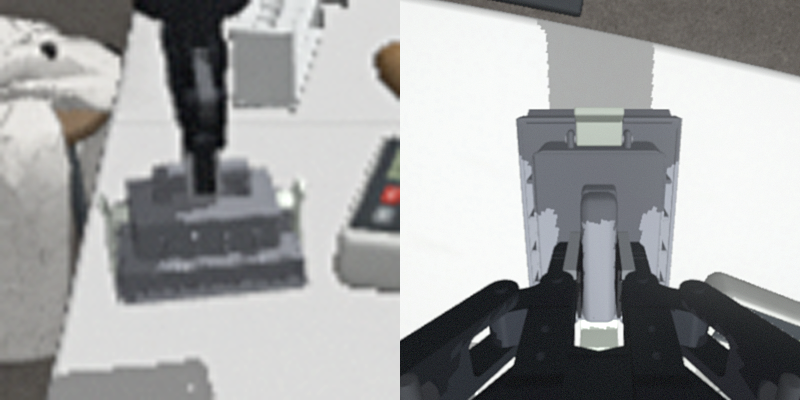

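The lid hangs level in the hand, carrying 2.2 N and centred on the bar in the wrist view (near clip at about (280,140), bar centre u≈279).

Run:
```python
from h import *
s=manip.sense(); R=Rn.from_quat(s["eef_rot"]).as_matrix(); p=s["ee_pos"]; m=viewer.camera_model("wrist")
ex=-R[:,0]; ey=R[:,1]; ez=-R[:,2]; O=p-.0225*ez
P=lambda x,y,z: proj(m,O+x*ex+y*ey+z*ez)[0].round(1).tolist()
for n,a in(("dome -x edge L",(-.048,-.02,.0505)),("dome -x R",(-.048,.02,.0505)),("dome corner sides at x-.03",(-.03,.032,.0505)),("  other",(-.03,-.032,.0505)),("bar -x end top",(-.032,0,.0725)),("flare end",(-.0635,.03,0)),("skirt side",(-.03,.0445,.02)),("skirt sideL",(-.03,-.0445,.02)),("bar +x end",(.032,0,.0725)),("dome +x",(.048,0,.0505))): print(n,P(*a))
w=cv2.imread("pics/w12.png").max(2).astype(int)
for c in(240,255,305,320): print(c,list(zip(range(118,186,2),w[118:186:2,c].tolist())))
print("bar",list(zip(range(180,250,2),w[180:250:2,280].tolist())))
print("bar far",list(zip(range(310,376,2),w[310:376:2,280].tolist())))
print("row195",list(zip(range(190,220),w[195,190:220].tolist())),list(zip(range(340,368),w[195,340:368].tolist())))
```

```text
dome -x edge L [234.7, 169.7]
dome -x R [321.9, 169.6]
dome corner sides at x-.03 [345.6, 206.9]
  other [211.1, 207.1]
bar -x end top [278.3, 218.9]
flare end [328.7, 127.3]
skirt side [356.8, 190.4]
skirt sideL [199.8, 190.5]
bar +x end [278.5, 346.0]
dome +x [278.5, 341.0]
240 [(118, 123), (120, 125), (122, 126), (124, 124), (126, 127), (128, 118), (130, 77), (132, 79), (134, 78), (136, 64), (138, 88), (140, 90), (142, 75), (144, 88), (146, 91), (148, 89), (150, 91), (152, 90), (154, 89), (156, 89), (158, 88), (160, 86), (162, 62), (164, 61), (166, 62), (168, 62), (170, 75), (172, 87), (174, 86), (176, 88), (178, 91), (180, 89), (182, 88), (184, 90)]
255 [(118, 124), (120, 125), (122, 124), (124, 124), (126, 123), (128, 130), (130, 133), (132, 135), (134, 120), (136, 86), (138, 83), (140, 78), (142, 80), (144, 90), (146, 89), (148, 88), (150, 89), (152, 89), (154, 87), (156, 104), (158, 117), (160, 109), (162, 89), (164, 62), (166, 62), (168, 61), (170, 77), (172, 86), (174, 86), (176, 89), (178, 89), (180, 89), (182, 89), (184, 87)]
305 [(118, 124), (120, 124), (122, 124), (124, 
[... 1505 characters left out ...]
), (374, 22)]
row195 [(190, 178), (191, 178), (192, 178), (193, 179), (194, 179), (195, 179), (196, 180), (197, 181), (198, 179), (199, 161), (200, 133), (201, 129), (202, 135), (203, 131), (204, 125), (205, 129), (206, 139), (207, 139), (208, 138), (209, 123), (210, 97), (211, 76), (212, 83), (213, 87), (214, 79), (215, 82), (216, 88), (217, 90), (218, 88), (219, 90)] [(340, 90), (341, 91), (342, 92), (343, 91), (344, 92), (345, 89), (346, 78), (347, 93), (348, 124), (349, 136), (350, 138), (351, 139), (352, 132), (353, 115), (354, 122), (355, 134), (356, 134), (357, 133), (358, 156), (359, 177), (360, 180), (361, 180), (362, 179), (363, 180), (364, 178), (365, 178), (366, 178), (367, 178)]
```

>>> carry_out --pt "-0.4 -6 0 0 0 0.3 0.05" --pt "-0.8 -12 0 0 0 0.3 0.05" --pt "-1.2 -18 0 0 0 0.3 0.05" --pt "-1.6 -24 0 0 0 0.3 0.05" --pt "-2.0 -30 0 0 0 0.3 0.05" --pt "-2.2 -33.2 0 0 0 0.3 0.05" --pt "-2.2 -33.2 0 0 0 0.3 0.05" --pt "-2.2 -33.2 0 0 0 0.3 0.05" --pt "-2.2 -33.2 0 0 0 0.3 0.05"

```text
time_s: 17.85
ee_pos: [0.5178, -0.0289, 0.132]
eef_rot: [-0.095, 0.996, 0.001, -0.0]
contact_force: [-0.4, -0.4, -2.9]
gripper_width: 0.0142
grip_force: 78.7
```

Run:
```python
from h import *
s=manip.sense(); R=Rn.from_quat(s["eef_rot"]).as_matrix(); p=s["ee_pos"]; print(s["time_s"],p,s["contact_force"],s["grip_force"],s["gripper_width"]); print(R[:,0],R[:,2])
m=viewer.camera_model("wrist"); w=viewer.get_image("wrist")[:,:,::-1]; cv2.imwrite("pics/w13.png",w); g=w.max(2).astype(int)
# stand corners (z~?) and lid skirt in the wrist view
for r in(100,140,180): print(r,list(zip(range(170,240),g[r,170:240].tolist()))[::2],list(zip(range(320,390),g[r,320:390].tolist()))[::2])
b=np.array([.517,-.0318]); c,sn=np.cos(np.radians(10.65)),np.sin(np.radians(10.65))
for x,y,z in((-.075,-.059,.012),(-.075,.059,.012),(0,-.059,.012),(0,.059,.012)): print((x,y),proj(m,[b[0]+c*x-sn*y,b[1]+sn*x+c*y,z])[0].round(1))
```

```text
17.85 [ 0.51784183 -0.028905    0.13201885] [-0.42420273 -0.35888999 -2.86581686] 78.6568558216095 0.014216886973126026
[-9.82107870e-01 -1.88318042e-01  6.69036748e-04] [-8.76983923e-04  1.02091477e-03 -9.99999094e-01]
100 [(170, 177), (172, 177), (174, 178), (176, 177), (178, 178), (180, 177), (182, 178), (184, 178), (186, 178), (188, 177), (190, 177), (192, 177), (194, 178), (196, 178), (198, 177), (200, 177), (202, 177), (204, 177), (206, 177), (208, 178), (210, 178), (212, 178), (214, 179), (216, 167), (218, 163), (220, 176), (222, 177), (224, 179), (226, 177), (228, 130), (230, 123), (232, 124), (234, 123), (236, 125), (238, 124)] [(320, 123), (322, 124), (324, 123), (326, 124), (328, 123), (330, 123), (332, 143), (334, 179), (336, 178), (338, 177), (340, 164), (342, 178), (344, 176), (346, 177), (348, 177), (350, 177), (352, 176), (354, 178), (356, 176), (358, 177), (360, 178), (362, 177), (364, 176), (366, 177), (368, 177), (370, 178), (372, 177), (374, 177), (376, 177), (378, 177), (380, 177), (382, 177), (384, 177), (386, 177), (388, 177)]
140 [(170, 178), (172, 178), (174,
[... 990 characters left out ...]
(206, 87), (208, 89), (210, 86), (212, 82), (214, 77), (216, 89), (218, 87), (220, 89), (222, 88), (224, 90), (226, 89), (228, 89), (230, 89), (232, 88), (234, 89), (236, 90), (238, 86)] [(320, 88), (322, 90), (324, 89), (326, 88), (328, 89), (330, 90), (332, 92), (334, 89), (336, 89), (338, 90), (340, 92), (342, 91), (344, 92), (346, 89), (348, 93), (350, 92), (352, 93), (354, 82), (356, 88), (358, 109), (360, 176), (362, 178), (364, 178), (366, 177), (368, 178), (370, 177), (372, 176), (374, 178), (376, 177), (378, 177), (380, 179), (382, 178), (384, 178), (386, 178), (388, 178)]
(-0.075, -0.059) [207.9 104.5]
(-0.075, 0.059) [342.7 104.8]
(0, -0.059) [212.7 187.6]
(0, 0.059) [338.  187.8]
```

>>> carry_out --pt "0.1 -0.28 1 0 0 0 0.05" --pt "0.1 -0.28 2 0 0 0 0.05" --pt "0.1 -0.28 3 0 0 0 0.05" --pt "0.1 -0.28 4 0 0 0 0.05" --pt "0.1 -0.28 4 0 0 0 0.05" --pt "0.1 -0.28 4 0 0 0 0.05"

```text
time_s: 18.65
ee_pos: [0.518, -0.0339, 0.0924]
eef_rot: [-0.093, 0.996, -0.0, 0.0]
contact_force: [0.5, -0.5, -2.2]
gripper_width: 0.0143
grip_force: 78.6
```

Run:
```python
from h import *
s=manip.sense(); R=Rn.from_quat(s["eef_rot"]).as_matrix(); p=s["ee_pos"]; print(s["time_s"],p,s["contact_force"],s["grip_force"],s["gripper_width"]); print(R[:,0],R[:,2])
ex=-R[:,0]; ey=R[:,1]; ez=-R[:,2]; O=p-.0225*ez
b=np.array([.517,-.0318]); c,sn=np.cos(np.radians(10.65)),np.sin(np.radians(10.65))
for n in("side","scene"):
    m=viewer.camera_model(n); cv2.imwrite(f"pics/{n}14.png",viewer.get_image(n)[:,:,::-1])
    print(n,"lid flare front corners exp",proj(m,[O+x*ex-.0475*ey for x in(-.0635,.0635)]+[O-.0635*ex+.0475*ey]).round(1).tolist(),"stand corners exp",proj(m,[[b[0]+c*x+sn*.059,b[1]+sn*x-c*.059,.0] for x in(-.075,.075)]).round(1).tolist())
d=cv2.imread("pics/side14.png").max(2).astype(int)
for col in(245,262,280,290): print(col,list(zip(range(215,272),d[215:272,col].tolist())))
```

```text
18.65 [ 0.51800701 -0.03386241  0.0923848 ] [ 0.51445678 -0.47520012 -2.16775898] 78.63246560096741 0.014279945140925366
[-9.82701051e-01 -1.85198594e-01 -3.55111011e-04] [ 3.68845931e-04 -3.97103316e-05 -9.99999931e-01]
side lid flare front corners exp [[239.3, 244.6], [297.7, 237.0], [233.8, 216.2]] stand corners exp [[235.8, 271.3], [302.4, 262.1]]
scene lid flare front corners exp [[258.5, 271.1], [299.2, 235.6], [227.4, 244.5]] stand corners exp [[257.8, 294.0], [303.1, 252.9]]
245 [(215, 76), (216, 74), (217, 75), (218, 79), (219, 76), (220, 74), (221, 67), (222, 58), (223, 57), (224, 59), (225, 60), (226, 59), (227, 59), (228, 58), (229, 60), (230, 68), (231, 76), (232, 75), (233, 75), (234, 77), (235, 71), (236, 63), (237, 63), (238, 63), (239, 66), (240, 79), (241, 86), (242, 87), (243, 94), (244, 104), (245, 110), (246, 106), (247, 95), (248, 93), (249, 92), (250, 94), (251, 93), (252, 92), (253, 93), (254, 92), (255, 91), (256, 95), (257, 103), (258, 102), (259, 90), (260, 82), (261, 84), (262, 81), (263, 82), (264, 112), (265, 136), (266, 131), (267, 111), (268, 96), (269
[... 1317 characters left out ...]
(270, 164), (271, 164)]
290 [(215, 73), (216, 70), (217, 75), (218, 101), (219, 120), (220, 121), (221, 120), (222, 119), (223, 119), (224, 118), (225, 119), (226, 118), (227, 120), (228, 117), (229, 95), (230, 62), (231, 62), (232, 64), (233, 65), (234, 68), (235, 78), (236, 88), (237, 110), (238, 116), (239, 104), (240, 104), (241, 117), (242, 127), (243, 129), (244, 128), (245, 129), (246, 127), (247, 127), (248, 128), (249, 131), (250, 132), (251, 128), (252, 126), (253, 128), (254, 130), (255, 129), (256, 130), (257, 130), (258, 131), (259, 130), (260, 128), (261, 104), (262, 91), (263, 136), (264, 162), (265, 167), (266, 165), (267, 164), (268, 164), (269, 163), (270, 164), (271, 165)]
```

>>> carry_out --pt "0 0 0 0 0 0 0.05" --pt "0 0 0 0 0 0 0.05"

```text
time_s: 19.0
ee_pos: [0.5179, -0.0339, 0.0926]
eef_rot: [-0.093, 0.996, -0.0, 0.0]
contact_force: [-0.6, -0.7, -1.3]
gripper_width: 0.0141
grip_force: 78.6
```

Run:
```python
from h import *
m=viewer.camera_model("side"); g=cv2.imread("pics/side0.png").max(2).astype(int)
for r in(255,258,261): print(r,list(zip(range(226,242),g[r,226:242].tolist())),list(zip(range(292,306),g[r,292:306].tolist())))
b=np.array([.517,-.0315]); c,sn=np.cos(np.radians(10.65)),np.sin(np.radians(10.65))
for x,y in((-.075,-.059),(.075,-.059),(.075,.059),(-.075,.059)): print(proj(m,[b[0]+c*x-sn*y,b[1]+sn*x+c*y,.0])[0].round(1),proj(m,[b[0]+c*x-sn*y,b[1]+sn*x+c*y,.01])[0].round(1))
print(manip.sense()["ee_pos"])
```

```text
255 [(226, 159), (227, 157), (228, 119), (229, 101), (230, 101), (231, 101), (232, 94), (233, 80), (234, 76), (235, 78), (236, 79), (237, 79), (238, 78), (239, 77), (240, 79), (241, 77)] [(292, 123), (293, 120), (294, 134), (295, 142), (296, 136), (297, 125), (298, 122), (299, 122), (300, 125), (301, 149), (302, 157), (303, 156), (304, 156), (305, 155)]
258 [(226, 156), (227, 157), (228, 117), (229, 98), (230, 99), (231, 102), (232, 104), (233, 86), (234, 79), (235, 78), (236, 80), (237, 78), (238, 78), (239, 76), (240, 77), (241, 76)] [(292, 123), (293, 121), (294, 121), (295, 123), (296, 122), (297, 123), (298, 123), (299, 123), (300, 121), (301, 125), (302, 150), (303, 157), (304, 157), (305, 157)]
261 [(226, 157), (227, 159), (228, 140), (229, 111), (230, 100), (231, 102), (232, 102), (233, 101), (234, 81), (235, 76), (236, 77), (237, 100), (238, 105), (239, 107), (240, 110), (241, 106)] [(292, 91), (293, 87), (294, 85), (295, 85), (296, 88), (297, 87), (298, 87), (299, 88), (300, 100), (301, 137), (302, 154), (303, 157), (304, 156), (305, 155)]
[235.8 271.2] [235.6 268. ]
[302.4 262. ] [302.5 258.8]
[291.2 227.7] [291.3 224.6]
[229.7 235.5] [229.5 232.4]
[ 0.51791225 -0.03386831  0.09255424]
```

>>> carry_out --pt "0.05 0.23 0.4 0 0 0 0.05" --pt "0.05 0.23 0.8 0 0 0 0.05" --pt "0.05 0.23 1.2 0 0 0 0.05" --pt "0.05 0.23 1.5 0 0 0 0.05" --pt "0.05 0.23 1.6 0 0 0 0.05" --pt "0.05 0.23 1.6 0 0 0 0.05"

```text
time_s: 19.75
ee_pos: [0.5168, -0.0317, 0.0763]
eef_rot: [-0.093, 0.996, -0.0, -0.0]
contact_force: [-0.4, -0.4, -1.1]
gripper_width: 0.0139
grip_force: 78.7
```

>>> carry_out --pt "0 0 0.1 0 0 0 0.05" --pt "0 0 0.2 0 0 0 0.05" --pt "0 0 0.3 0 0 0 0.05" --pt "0 0 0.4 0 0 0 0.05" --pt "0 0 0.4 0 0 0 0.05"

```text
time_s: 20.38
ee_pos: [0.5168, -0.0317, 0.0722]
eef_rot: [-0.093, 0.996, -0.0, -0.0]
contact_force: [0.7, 0.7, -2.1]
gripper_width: 0.0144
grip_force: 78.7
```

>>> carry_out --pt "0 0 0.1 0 0 0 0.05" --pt "0 0 0.2 0 0 0 0.05" --pt "0 0 0.3 0 0 0 0.05" --pt "0 0 0.3 0 0 0 0.05"

```text
time_s: 20.88
ee_pos: [0.5175, -0.0317, 0.0698]
eef_rot: [-0.093, 0.996, -0.0, 0.001]
contact_force: [0.2, 0.1, 5.0]
gripper_width: 0.0138
grip_force: 79.5
```

>>> carry_out --pt "0 0 0.1 0 0 0 0.05" --pt "0 0 0.2 0 0 0 0.05" --pt "0 0 0.2 0 0 0 0.05"

```text
time_s: 21.25
ee_pos: [0.5179, -0.0317, 0.0681]
eef_rot: [-0.093, 0.996, -0.0, 0.001]
contact_force: [0.3, -0.8, 7.5]
gripper_width: 0.0141
grip_force: 79.9
```

>>> carry_out --pt "0 0 0.1 0 0 0 0.05" --pt "0 0 0.2 0 0 0 0.05" --pt "0 0 0.3 0 0 0 0.05" --pt "0 0 0.3 0 0 0 0.05"

```text
time_s: 21.75
ee_pos: [0.5168, -0.0318, 0.0641]
eef_rot: [-0.093, 0.996, -0.0, -0.0]
contact_force: [-0.5, -0.3, 2.2]
gripper_width: 0.0139
grip_force: 79.2
```

>>> carry_out --pt "0 0 0.1 0 0 0 0.05" --pt "0 0 0.2 0 0 0 0.05" --pt "0 0 0.3 0 0 0 0.05" --pt "0 0 0.3 0 0 0 0.05"

```text
time_s: 22.25
ee_pos: [0.5168, -0.0316, 0.0614]
eef_rot: [-0.093, 0.996, -0.0, -0.0]
contact_force: [-0.4, 0.1, 3.2]
gripper_width: 0.0141
grip_force: 79.5
```

>>> carry_out --pt "0 0 0.1 0 0 0 0.05" --pt "0 0 0.2 0 0 0 0.05" --pt "0 0 0.2 0 0 0 0.05"

```text
time_s: 22.62
ee_pos: [0.517, -0.0316, 0.0598]
eef_rot: [-0.093, 0.996, -0.0, 0.0]
contact_force: [-1.0, 0.5, 6.5]
gripper_width: 0.0142
grip_force: 79.9
```

>>> carry_out --pt "0 0 0.1 0 0 0 0.05" --pt "0 0 0.15 0 0 0 0.05" --pt "0 0 0.15 0 0 0 0.05"

```text
time_s: 23.0
ee_pos: [0.517, -0.0317, 0.0586]
eef_rot: [-0.093, 0.996, -0.0, 0.0]
contact_force: [-0.9, 0.3, 9.1]
gripper_width: 0.0141
grip_force: 80.2
```

>>> carry_out --pt "0 0 0.05 0 0 0 0.05" --pt "0 0 0.1 0 0 0 0.05" --pt "0 0 0.1 0 0 0 0.05"

```text
time_s: 23.38
ee_pos: [0.517, -0.0317, 0.058]
eef_rot: [-0.093, 0.996, -0.0, 0.0]
contact_force: [-2.3, 0.6, 11.4]
gripper_width: 0.0143
grip_force: 80.5
```

>>> carry_out --pt "0 0 0.05 0 0 0 0.05" --pt "0 0 0.05 0 0 0 0.05"

```text
time_s: 23.62
ee_pos: [0.517, -0.0316, 0.0576]
eef_rot: [-0.093, 0.996, -0.0, 0.0]
contact_force: [-2.4, -0.2, 13.2]
gripper_width: 0.0143
grip_force: 80.7
```

>>> carry_out --pt "0 0 0.05 0 0 0 0.05" --pt "0 0 0.05 0 0 0 0.05"

```text
time_s: 23.88
ee_pos: [0.517, -0.0317, 0.0576]
eef_rot: [-0.093, 0.996, -0.0, 0.0]
contact_force: [-3.6, 0.7, 15.9]
gripper_width: 0.014
grip_force: 81.2
```

>>> carry_out --pt "0 0 0.05 0 0 0 0.05" --pt "0 0 0.05 0 0 0 0.05"

```text
time_s: 24.12
ee_pos: [0.517, -0.0317, 0.0576]
eef_rot: [-0.093, 0.996, -0.0, 0.0]
contact_force: [-4.1, -0.5, 18.9]
gripper_width: 0.0142
grip_force: 81.7
```

>>> carry_out --pt "0 0 -0.1 0 0 0 0.05" --pt "0 0 -0.25 0 0 0 0.05" --pt "0 0 -0.4 0 0 0 0.05" --pt "0 0 -0.5 0 0 0 0.05" --pt "0 0 -0.55 0 0 0 0.05" --pt "0 0 -0.55 0 0 0 0.05"

```text
time_s: 24.88
ee_pos: [0.5169, -0.0317, 0.0603]
eef_rot: [-0.093, 0.996, 0.0, -0.0]
contact_force: [2.1, -0.3, -2.1]
gripper_width: 0.0141
grip_force: 78.7
```

>>> carry_out --pt "0 0 -0.1 0 0 0 0.05" --pt "0 0 -0.1 0 0 0 0.05"

```text
time_s: 25.12
ee_pos: [0.5168, -0.0317, 0.0606]
eef_rot: [-0.093, 0.996, 0.0, -0.0]
contact_force: [5.0, -0.1, -14.3]
gripper_width: 0.014
grip_force: 78.3
```

>>> carry_out --pt "0 0 0.15 0 0 0 0.05" --pt "0 0 0.15 0 0 0 0.45" --pt "0 0 0.15 0 0 0 0.45" --pt "0 0 0.15 0 0 0 0.45" --pt "0 0 0.15 0 0 0 0.45" --pt "0 0 -3 0 0 0 0.45" --pt "0 0 -7.5 0 0 0 0.45" --pt "0 0 -7.5 0 0 0 0.45" --pt "0 0 -7.5 0 0 0 0.45"

```text
time_s: 26.25
ee_pos: [0.5162, -0.0317, 0.1365]
eef_rot: [-0.093, 0.996, 0.0, -0.0]
contact_force: [0.0, -0.2, 0.0]
gripper_width: 0.0385
grip_force: 0.0
```

Run:
```python
from h import *
s=manip.sense(); print(s["time_s"],s["ee_pos"],s["contact_force"],s["gripper_width"])
m=viewer.camera_model("wrist"); w=viewer.get_image("wrist")[:,:,::-1]; cv2.imwrite("pics/w15.png",w)
b=np.array([.517,-.0317]); c,sn=np.cos(np.radians(10.7)),np.sin(np.radians(10.7)); wd=lambda x,y,z:[b[0]+c*x-sn*y,b[1]+sn*x+c*y,z+.037]
print(proj(m,[wd(-.048,0,.0505),wd(.048,0,.0505),wd(-.032,0,.0725),wd(.032,0,.0725),wd(-.0605,0,.03),wd(.0605,0,.03)]).round(1).tolist())
k=((w[:,:,1].astype(int)-w[:,:,0]>4)&(w.max(2)>120)).astype(np.uint8); k[:,:240]=0;k[:,320:]=0;k[280:]=0
N,l,st,ce=cv2.connectedComponentsWithStats(k)
for i in range(1,N):
    if st[i,4]>30: print("clip",st[i],ce[i],onz(m,ce[i],.07))
for n in("side","scene"):
    ms=viewer.camera_model(n); im=viewer.get_image(n)[:,:,::-1]; u,v=proj(ms,wd(0,0,.03))[0].astype(int); g=im.max(2); hs=im[:,:,1].astype(int)-im[:,:,0]
    k=((hs>3)&(g>95)).astype(np.uint8); k[:,:u-45]=0;k[:,u+45:]=0;k[:v-40]=0;k[v+40:]=0
    N,l,st,ce=cv2.connectedComponentsWithStats(k); print(n,[(st[i].tolist(),ce[i].round(1).tolist()) for i in range(1,N) if st[i,4]>5], proj(ms,[wd(-.0605,0,.035),wd(.0605,0,.035)]).round(1).tolist())
```

```text
26.25 [ 0.51623248 -0.03168983  0.13653886] [ 0.04846221 -0.23840664  0.03203347] 0.03847865219632528
[[278.0, 148.7], [278.3, 272.8], [278.1, 178.5], [278.2, 268.3], [278.0, 128.0], [278.3, 273.8]]
clip [263 120  32  26 805] [278.45962733 132.54409938] [ 0.46051104 -0.04205512  0.07      ]
clip [265 273  28   7 170] [278.6        276.30588235] [ 0.5770771  -0.02008498  0.07      ]
side [([286, 213, 9, 11, 59], [290.2, 218.6]), ([233, 220, 10, 22, 81], [237.2, 227.5]), ([291, 225, 2, 5, 7], [291.7, 227.1])] [[237.4, 228.4], [291.2, 221.6]]
scene [([277, 215, 11, 11, 71], [282.0, 220.3]), ([237, 248, 13, 9, 71], [243.2, 252.4])] [[242.6, 255.6], [281.6, 223.5]]
```

```bash
python3 -c "
from rig import manip
print(manip.close_job())"
```

```text
the job is handed in; nothing more can be done
None
```

The vial is in the empty bore and the lid is shut and let go: it stopped hard at about 21 N on the bucket (limit 30), held against a light pull and looked level in the cameras; the job is handed in, but no verdict came back.

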